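# Take a loaded test plate out of its clamp on a lab jack

## Task

The bend test is over: wind the lab jack up by its knob until its platform just touches the underside of the overhanging test plate (no harder), then move all the load bars off the plate into the grey tray. Lift the hinged hold-down bar upright, slide the plate out from under it by its pull knob until it is fully clear of the clamp stand and lies on the jack's platform alone, then wind the jack all the way down with the plate still lying on it and fold the hold-down bar back down flat. Leave the spirit level, tape roll and bottles where they are.

Things in the scene. Friction and masses are not known exactly. Their poses are not given: they have to be found in the camera images.
- stand: Fixed clamp stand of bare metal, 130 x 120 mm foot, top channel floor 100 mm above the table. Origin on the table under its centre. The channel runs along its y axis, is open at the -y end (edge at y = -50 mm) and has a rear stop at the +y end; guides 6 mm high stand at x = -53 and +53 mm, leaving about 3 mm beside the plate on each side. The plate slides out along the stand's -y.
- hold_bar (a joint): Angle of the hold-down bar of the stand, rad: 0 = folded flat on the plate (or, without plate, level), 1.57 = upright, stop at 1.75. It turns about the stand's y axis: the handle end (at -x when folded) goes up and over towards +x. A stiff friction hinge (about 0.8 N m, some 6 N at the handle): it stays where it is left.
- hold_hinge (a point): Point on the hinge axis of the hold-down bar, beside the middle of its handle (stand x = +68, y = -25, z = +112 mm). Fixed to the stand; the axis is the stand's y.
- hold_handle (a point): Middle of the free length of the bar's round black handle, where to grip it. Handle 14 mm thick, 85 mm long, parallel to the hinge axis; this point is 148 mm from the hinge towards the stand's -x and 25 mm above it when folded, and turns with the bar. The bar's arm meets the handle 45 mm to the +y side of this point; the 55 mm between is free for fingers.
- jack: Fixed lab jack with grey base and four telescopic columns standing before the open end of the stand, under the overhanging plate. Origin on the table under the platform's centre. Its knob stands on a column at x = -125 mm.
- jack_knob (a joint): Angle of the jack's knob, rad: 0 = platform all the way down, grows as the knob is turned clockwise seen from above; range 0 to 4.0. The platform rises 8 mm per rad. It touches the plate at about 3.0. Friction about 0.15 N m: the screw stays where it is left and holds the load.
- knob_grip (a point): On the knob's vertical axis, 108 mm above the table, where to grip it. The knob is a black bar grip 56 mm long, 14 mm wide, 34 mm tall (top at 119 mm, flange under it up to 86 mm); its long side lies along this frame's x axis.
- platform_top (a point): Centre of the top face of the jack's aluminium platform, 100 mm (along the jack's x) by 160 mm (along y), 8 mm thick; 76 mm above the table when fully down; moves up with the knob.
- jack_platform: The platform itself; origin is the same point as platform_top.
- plate: The test plate, origin at the centre of its underside.
- plate_center (a point): Centre of the loose aluminium test plate, 90 (x) x 260 (y) x 8 mm, half-way up its thickness, 0.25 kg. At the start its rear 80 mm (its +y end) lie in the stand's channel under the hold-down bar, underside at 100 mm; the rest overhangs the jack. It must slide 80 mm along the stand's -y to be clear of the stand; after about 130 mm it would begin to tip off the platform.
- plate_knob (a point): Where to grip the plate's pull knob: an upright dark round stud, 20 mm diameter, 34 mm tall above the plate's top, at the free (-y) end; this point is on its axis 22 mm above the plate's top and 120 mm from the plate's centre.
- tray: Loose open grey plastic tray, 200 (x) x 130 (y) x 26 mm, walls and floor 5 mm; origin at the centre of its underside.
- bar1_center (a point): Centre of a brass load bar lying across the plate: 90 (x, long) x 24 (y) x 32 mm (z), about 0.16 kg; at the start it stands on the plate's top. Two or three bars are there; an absent one reads None.
- bar2_center (a point): Centre of a brass load bar lying across the plate: 90 (x, long) x 24 (y) x 32 mm (z), about 0.16 kg; at the start it stands on the plate's top. Two or three bars are there; an absent one reads None.
- bar3_center (a point): Centre of a brass load bar lying across the plate: 90 (x, long) x 24 (y) x 32 mm (z), about 0.16 kg; at the start it stands on the plate's top. Two or three bars are there; an absent one reads None.
- bar1: The same load bar, origin at the centre of its underside.
- bar2: The same load bar, origin at the centre of its underside.
- bar3: The same load bar, origin at the centre of its underside.
- spirit_level: Bystander: short aluminium spirit level with a green vial, 18 x 75 x 20 mm, near side of the table.
- tape_roll: Bystander: roll of black tape, 55 mm across, 19 mm high.
- glue_bottle: Bystander: blue bottle with white cap, 40 mm across, 86 mm high.
Mind the look-alikes: they are no part of the job. What is shaped like the bar2 but purple is not meant.

How it is judged:
By the outcome, as a careful person would: the job done as asked, in the order asked, and still so for the second after the job is handed in, with the robot touching nothing.
Of bar1, bar2, bar3 only 2 to 3 are there at a start; the rules pass over those that are not, and their reading is None.
At some moment in a run one of tray may be knocked a few centimetres aside while the robot is not near it.
Once in a run the grip may slacken for a moment while it holds something.
It also fails if it takes over 210 s, if anything falls off the work surface, if the arm or the gripper's body presses on something with over 40 N, if the wrist force passes 120 N, or if a joint passes its speed limit or range.

## Robot

A 7-joint arm with a two-finger parallel gripper is mounted at the origin on a cart in front of the work surface, level with it; the furniture and walls round the work are solid. World frame = base frame: x ahead of the robot, y to its left, z up, the work surface at z = 0. Lengths are in m, angles in degrees, forces in N, time in s.
With the tool pointing down it reaches from about 0.425 to 0.8 m from the base axis. Payload 8.3 kg.
Tool frame: the origin (TCP) lies at the very end of the fingers, on their centre line; the grasp point (between the pads) lies 19 mm behind it (grasp_offset is the distance from the TCP to the grasp point, in m); z points along the fingers, y is the line along which they close (so a half turn about z gives the same grasp; the last joint's range is limited). The gripper opens to 85 mm and grips with 20 to 120 N. Pads are 22 mm wide; open, the fingers measure 114 mm over their backs; the gripper's body (76 mm by 85 mm) begins 54 mm behind the grasp point. The pads swing forward as they close: fully open they stand 13 mm farther back than shut.
Start: joints at [64.292, 21.967, 0.94, 78.501, -0.361, 79.538, -2.664], TCP at [0.235, -0.579, 0.231] pointing down, gripper open.
Joint ranges: [-169.22, 169.22], [-14.56, 117.87], [-87.37, 89.26], [10.42, 133.3], [-82.24, 262.24], [0.94, 117.77], [-172.7, 172.7]. Speed limits (degrees/s): [136.94, 136.94, 172.46, 172.46, 180, 180, 180].

## Interface

Orientations are given as a 3x3 rotation matrix whose columns are the frame's x, y, z axes.
In Python, from station import * gives the robot as it stands.
- The arm moves only by the tool servo_tool, never from a script. Its argument "deltas" is a list of rows, each a list of 2 entries, a list of its own where there are three numbers: the shift along the tool's x, y, z in m, then the turn, a rotation vector about the tool's x, y, z in rad. In form: [[[tx, ty, tz], [rx, ry, rz]], ...]. A call has 1 to 5 rows; each row shifts and turns the commanded pose from where the row before left it, along the tool's axes as they then stand; what a row does not reach is not made up. A row lasts 1/12 s, in which the tool goes at most 41.7 mm and 7.16 degrees, less where a joint would pass 70% of its speed; a pose out of reach is approached as far as the arm can. A call is refused whole if a number of a shift passes 0.0417 or a number of a turn 0.125, either way. A call with a gripper value outside its range is refused whole. "claw" is the opening, from 0 (shut) to 1 (fully open), set as the call begins (left out, the last holds). The fingers move at their own pace and stop on an object; "squeeze" is the grip in N (left out, the last holds). Time passes only in rows, so rows that do not move let the fingers close. It gives the time, the measured TCP pose, the force, the opening and the grip force at its end, in the units of the state.
- read_state(): the state, without advancing time (a new reading comes with each control period).
- grab_frame(name): name is "scene" or "top" or "wrist"; returns the picture (384x512x3 uint8, red, green, blue); there is no depth.
- camera_params(name): a dict with "vfov" (degrees; the focal length in pixels is half the picture's height over the tangent of half this angle, whatever the lens; pixels are square), "cx", "cy" (the principal point, pixels), "D" ([k1, k2, p1, p2, k3] as OpenCV has them; the pictures are not rectified), "camera_from_world" (4x4, takes a point from world to camera coordinates). Camera axes: x right, y up, looking along -z (the intrinsics and any distortion apply to the point x, -y, -z); pixel columns grow to the right and rows downward; lengths in m; the calibration is good to about 2 mm. A picture is of the moment at which its call begins: read the wrist's pose just before it. camera_params takes no time and is no camera call; for the wrist camera it gives the pose at the moment of the call.
- job_done(): hands the job in; it is judged then, once.
The state is a dict: "t": time; "joint_positions": joint angles; "qvel": joint speeds; "joint_efforts": joint torques, N m; "ee_pos": TCP position; "tool_rot": TCP orientation; "force": force on the tool from outside, world axes, zero at the start; "ft_torque": the same for the moment, N m; "width": finger opening in m; "finger_force": force on a finger pad.
Only numpy, scipy, OpenCV 4.12 (cv2) and the standard library are available. Lean on these libraries where they do the work, as an engineer would, in place of code of your own. Each camera call takes 0.05 s, during which the arm holds its last target. There are 200 camera calls.

## Working session

There is one attempt and no reset: what is moved stays moved. The work goes in short steps, Python scripts to look and compute and a tool call to move; the robot and the scene stay as the last step left them, time stands still between calls to the robot, and variables do not carry over. Pictures are saved under pics/ and viewed, at most 14 in all, crops included, and the job is handed in when it is done.

Besides the shell and the picture viewer there is one more tool, called as a command line: name --argument value ..., lists and objects as JSON in quotes. servo_tool: Moves the arm, as the interface text tells. Its arguments: {"type":"object","properties":{"deltas":{"type":"array","items":{"type":"array"}},"claw":{"type":"number"},"squeeze":{"type":"number"}},"required":["deltas"]}

```bash
mkdir -p pics; ls
cat > h.py <<'E'
from station import *
import numpy as np, cv2
def K(p):
    f=192/np.tan(np.radians(p['vfov'])/2)
    return np.array([[f,0,p['cx']],[0,f,p['cy']],[0,0,1.]])
def ray(p,uv):
    n=cv2.undistortPoints(np.array(uv,float).reshape(-1,1,2),K(p),np.array(p['D'],float)).reshape(-1,2)
    T=np.array(p['camera_from_world']);R=T[:3,:3];t=T[:3,3]
    d=np.c_[n[:,0],-n[:,1],-np.ones(len(n))]@R
    return -R.T@t,d
def onz(p,uv,z):
    c,d=ray(p,uv);return c+d*((z-c[2])/d[:,2])[:,None]
def proj(p,X):
    T=np.array(p['camera_from_world']);c=np.atleast_2d(X)@T[:3,:3].T+T[:3,3]
    c=c*[1,-1,-1]
    return cv2.projectPoints(c,np.zeros(3),np.zeros(3),K(p),np.array(p['D'],float))[0].reshape(-1,2)
def save(n,im,s=1): cv2.imwrite('pics/'+n+'.png',cv2.resize(im,None,fx=s,fy=s,interpolation=cv2.INTER_CUBIC)[:,:,::-1])
E
python3 - <<'E'
from h import *
np.set_printoptions(precision=4,suppress=True)
for n in ('scene','top'):
    im=grab_frame(n);np.save(n+'.npy',im);save(n,im,1.5)
    p=camera_params(n);T=np.array(p['camera_from_world']);print(n,p['vfov'],p['cx'],p['cy'],p['D'],-T[:3,:3].T@T[:3,3],-T[2,:3])
s=read_state();print(s)
E
```

```text
pics
scene 56.35572852474445 256.64289658105974 188.58060888193177 [-0.1145  0.      0.      0.      0.    ] [0.2238 0.4161 0.6974] [ 0.4277 -0.6142 -0.6632]
top 42.895945113626865 257.8592085607752 181.0139815363084 [-0.179  0.     0.     0.     0.   ] [ 0.4455 -0.1314  1.3158] [ 0.1469  0.0181 -0.989 ]
{'t': 0.1, 'joint_positions': array([64.2917, 22.0121,  0.9387, 78.5558, -0.3621, 79.5404, -2.6664]), 'qvel': array([-0.028 , -0.141 , -0.0328, -0.2106,  0.0555,  0.0483, -0.0605]), 'joint_efforts': array([  0.0027, -62.9136,   0.8472, -37.2759,   0.0166,   0.0104,
        -0.0001]), 'ee_pos': array([ 0.235 , -0.5786,  0.2304]), 'tool_rot': array([[ 0.9265,  0.3763, -0.0007],
       [ 0.3763, -0.9265,  0.0017],
       [-0.    , -0.0018, -1.    ]]), 'force': array([ 0.5942, -0.8195, -0.3613]), 'ft_torque': array([ 0.0369,  0.0238, -0.0084]), 'finger_force': 0.0, 'width': 0.08540336412338007}
```

View pics/scene.png

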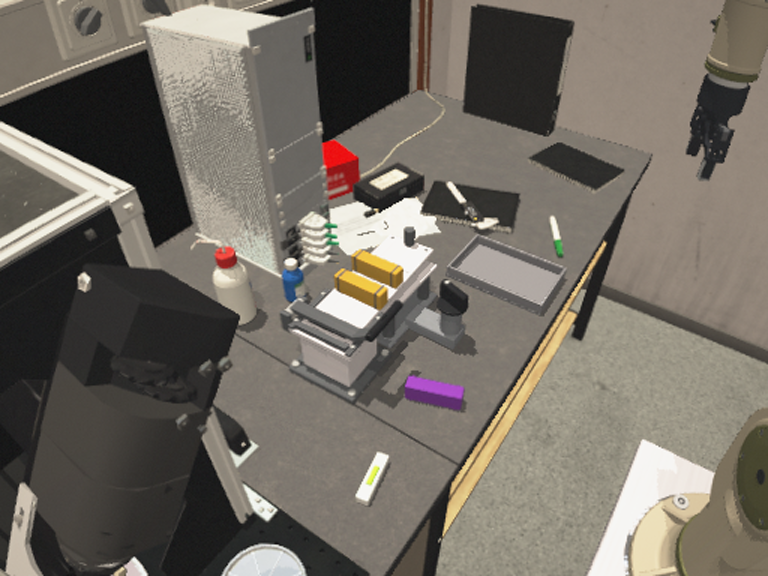

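View pics/top.png

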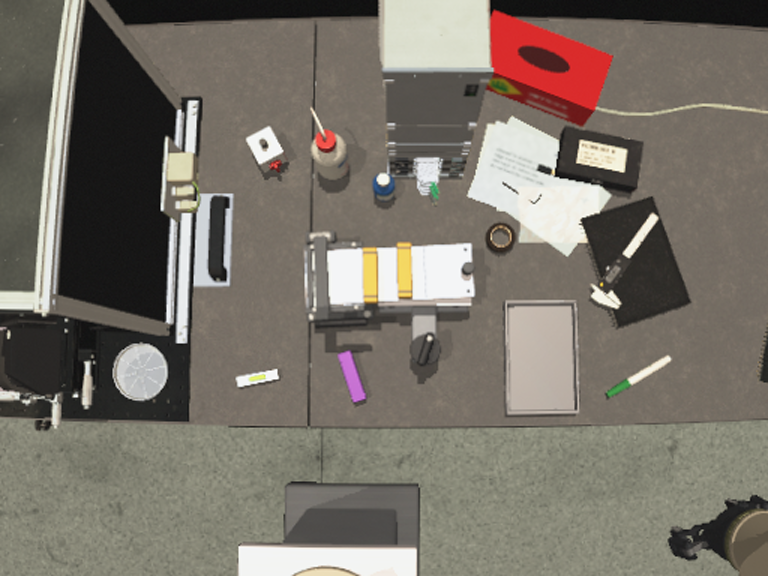

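The top view shows the image right as world -y and the image up as +x. Pixels here are in the 1.5x view.

- **Bars:** two brass bars, at (370,275) and (405,270).
- **Look-alike:** the purple block at (351,377), which I'll ignore.
- **Jack knob:** (427,348). The handle of the hold-down bar is near it, and it is black as well, at about (350,322).
- **Plate stud:** (467,268). The black cap and pen are elsewhere.
- **Tray:** (541,357).
- **Other grey or black things:** the notebook at (635,260) and the tape roll at (500,237).

Next I'll measure these and check the choice in a crop.

Run:
```python
from h import *
np.set_printoptions(precision=4,suppress=True)
im=np.load('top.npy');p=camera_params('top')
hsv=cv2.cvtColor(im,cv2.COLOR_RGB2HSV)
H,S,V=cv2.split(hsv)
def rep(name,m,z,amin):
    m=m.astype(np.uint8)
    cs,_=cv2.findContours(m,cv2.RETR_EXTERNAL,cv2.CHAIN_APPROX_NONE)
    for c in cs:
        if cv2.contourArea(c)<amin: continue
        w=onz(p,c.reshape(-1,2),z)[:,:2].astype(np.float32)
        r=cv2.minAreaRect(w);print(name,c.reshape(-1,2).mean(0),'ctr',np.array(r[0]),'size',np.array(r[1]),'ang',r[2])
roi=np.zeros(H.shape,bool);roi[150:285,195:395]=1
rep('gold',(H>12)&(H<28)&(S>120)&(V>100)&roi,.140,30)
rep('white',(S<40)&(V>190)&roi,.108,200)
rep('black',(V<45)&roi,.119,15)
g=cv2.inRange(hsv,(0,0,115),(180,40,175)).astype(bool)&roi; g[:,:325]=0
rep('tray',g,.0,300)
save('c1',im[145:285,195:395],4)
sc=np.load('scene.npy');save('c2',sc[145:285,180:380],4)
```

```text
gold [246.8286 182.5   ] ctr [ 0.6166 -0.0822] size [0.0665 0.022 ] ang 0.18059682846069336
gold [269.2029 179.3043] ctr [ 0.6239 -0.1381] size [0.0218 0.0665] ang 89.93632507324219
white [354.2903 232.3817] ctr [ 0.4826 -0.3613] size [0.0985 0.1641] ang 88.97489929199219
white [258.0208 182.5   ] ctr [ 0.6213 -0.1097] size [0.0895 0.0328] ang 1.8333849906921387
white [230.0714 184.0089] ctr [ 0.617  -0.0392] size [0.0953 0.0587] ang 2.2282793521881104
white [289.4128 187.9915] ctr [ 0.6213 -0.1796] size [0.1446 0.1035] ang 89.86553192138672
white [367.8208 156.4528] ctr [ 0.6782 -0.3883] size [0.0516 0.1135] ang 0.1410883665084839
tray [360.2659 229.2707] ctr [ 0.5452 -0.3841] size [0.1912 0.3621] ang 88.94847869873047
```

View pics/c1.png

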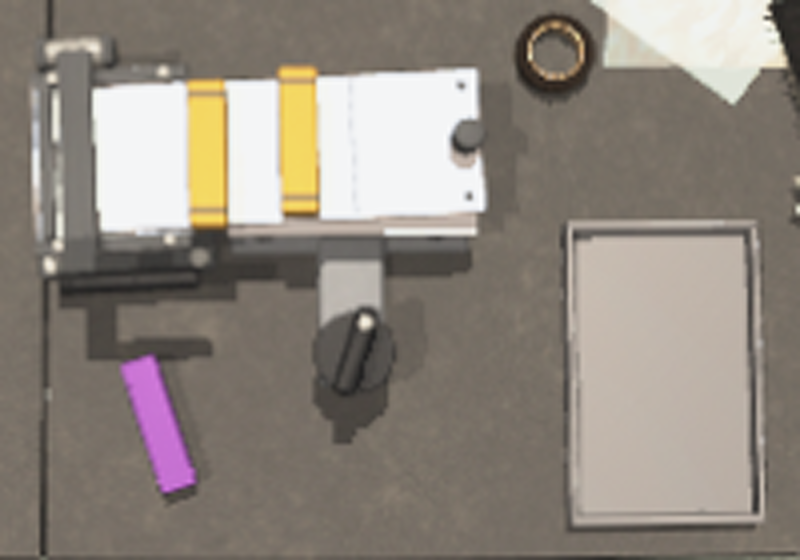

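View pics/c2.png

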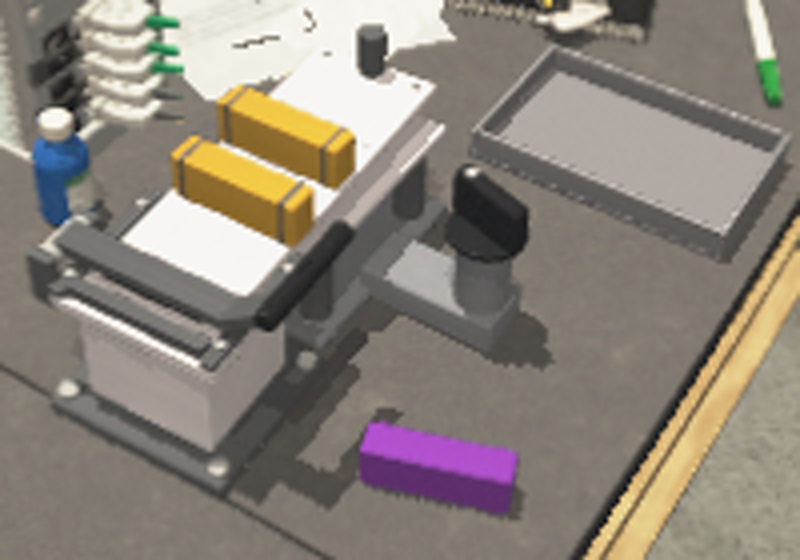

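The crops confirm the choice (pixels in the 4x top crop). The gold bars are at (207,153) and (298,140). The knob bar runs from (366,318) to (345,388), the handle from (62,285) to (198,278), and the stud is at (468,135). Purple is a separate block at (158,425). Next I'll work out positions.

Run:
```python
from h import *
np.set_printoptions(precision=4,suppress=True)
p=camera_params('top');q=camera_params('scene')
t=lambda L:np.array(L,float)/4+[195,145]
s=lambda L:np.array(L,float)/4+[180,145]
def tri(a,b):
    c1,d1=ray(p,t([a]));c2,d2=ray(q,s([b]));d1=d1[0]/np.linalg.norm(d1);d2=d2[0]/np.linalg.norm(d2)
    k=np.linalg.lstsq(np.c_[d1,-d2],c2-c1,rcond=None)[0];A=c1+k[0]*d1;B=c2+k[1]*d2
    return (A+B)/2,np.linalg.norm(A-B)*1000
print('plate corners TR,BR,TL,BL',onz(p,t([[478,70],[484,212],[95,88],[100,235]]),.108))
print('knob ends/ctr',onz(p,t([[366,314],[345,390],[355.5,353]]),.119))
print('handle ends',onz(p,t([[62,284],[199,278]]),.142))
print('tray rim',onz(p,t([[568,220],[756,222],[763,521],[570,527]]),.026))
print('bar1 top',onz(p,t([[190,82],[226,82],[224,222],[190,220]]),.14),'bar2',onz(p,t([[281,68],[317,68],[317,212],[283,209]]),.14))
print('stud',onz(p,t([[468,132]]),.142))
print('tri stud',tri((468,132),(373,32)))
print('tri knob top',tri((355.5,353),(490,190)))
print('tri handle ends',tri((62,284),(268,320)),tri((199,278),(346,230)))
print('tri bar tops',tri((207,152),(242,178)),tri((299,140),(290,122)))
print('tri plateBR',tri((484,212),(437,88)))
```

```text
plate corners TR,BR,TL,BL [[ 0.6717 -0.2517  0.108 ]
 [ 0.5819 -0.254   0.108 ]
 [ 0.6607 -0.0108  0.108 ]
 [ 0.5678 -0.0151  0.108 ]]
knob ends/ctr [[ 0.518  -0.1797  0.119 ]
 [ 0.4717 -0.1666  0.119 ]
 [ 0.4942 -0.1731  0.119 ]]
handle ends [[ 0.5346  0.0044  0.142 ]
 [ 0.5383 -0.0784  0.142 ]]
tray rim [[ 0.5856 -0.3182  0.026 ]
 [ 0.5838 -0.4451  0.026 ]
 [ 0.3857 -0.4447  0.026 ]
 [ 0.3835 -0.3164  0.026 ]]
bar1 top [[ 0.6585 -0.0722  0.14  ]
 [ 0.6585 -0.0943  0.14  ]
 [ 0.5724 -0.0933  0.14  ]
 [ 0.5737 -0.0727  0.14  ]] bar2 [[ 0.6671 -0.1279  0.14  ]
 [ 0.667  -0.1499  0.14  ]
 [ 0.5785 -0.1496  0.14  ]
 [ 0.5803 -0.129   0.14  ]]
stud [[ 0.627  -0.2415  0.142 ]]
tri stud (array([ 0.6274, -0.2417,  0.1401]), np.float64(0.20516540567379002))
tri knob top (array([ 0.4962, -0.1723,  0.1177]), np.float64(4.301764112877928))
tri handle ends (array([0.5352, 0.0049, 0.1381]), np.float64(0.5553662730316988)) (array([ 0.5396, -0.0777,  0.136 ]), np.float64(1.7729698386149235))
tri bar tops (array([ 0.6167, -0.0823,  0.1335]), np.float64(1.1008529151826498)) (array([ 0.6229, -0.139 ,  0.135 ]), np.float64(0.7856140761623758))
tri plateBR (array([ 0.5828, -0.254 ,  0.1047]), np.float64(1.2004188485821448))
```

```bash
cat >> h.py <<'E'
from scipy.spatial.transform import Rotation as R
np.set_printoptions(precision=4,suppress=True)
def plan(pos=None,Rt=None,yaw=None,vmax=.040,wmax=.12):
    """rows for: shift with present orientation, then turn in place"""
    s=read_state();R0=np.array(s['tool_rot']);p0=np.array(s['ee_pos'])
    if yaw is not None:
        c,n=np.cos(np.radians(yaw)),np.sin(np.radians(yaw));Rt=np.array([[c,n,0],[n,-c,0],[0,0,-1.]])
    if pos is not None:
        d=R0.T@(np.array(pos)-p0);n=max(1,int(np.ceil(abs(d).max()/vmax)));print('shift',n,'x',d/n,' total',d)
    if Rt is not None:
        w=R.from_matrix(R0.T@Rt).as_rotvec();n=max(1,int(np.ceil(np.linalg.norm(w)/wmax)));print('turn',n,'x',w/n,' total',w)
def st():
    s=read_state();Rr=np.array(s['tool_rot']);print('t',s['t'],'p',s['ee_pos'],'yaw',np.degrees(np.arctan2(Rr[1,0],Rr[0,0])),'z',Rr[:,2],'F',s['force'],'M',s['ft_torque'],'w',s['width'],'ff',s['finger_force'],'j',s['joint_positions'])
E
python3 - <<'E'
from h import *
plan([.4955,-.1725,.190],yaw=164.2)
p=camera_params('top');q=camera_params('scene')
th=np.radians(2.9);J=np.array([.4955,-.1725])+.125*np.array([np.cos(th),np.sin(th)])
Rz=np.array([[np.cos(th),-np.sin(th)],[np.sin(th),np.cos(th)]])
c=Rz@np.array([-.05,-.08])+J
for z in (.068,.076,.084,.1): print(z,(proj(p,[*c,z])-[195,145])*4,(proj(q,[*c,z])-[180,145])*4)
E
```

```text
shift 10 x [ 0.0394 -0.0278  0.0041]  total [ 0.3941 -0.2782  0.0409]
turn 21 x [-0.     -0.0001 -0.1181]  total [-0.0008 -0.0023 -2.48  ]
0.068 [[469.6553 230.53  ]] [[441.3978 138.9046]]
0.076 [[470.8132 229.2362]] [[442.0695 129.8765]]
0.084 [[471.9859 227.9259]] [[442.7473 120.7505]]
0.1 [[474.3765 225.2543]] [[444.1213 102.1997]]
```

servo_tool --deltas '[[[0.0394,-0.0278,0.004],[0,0,0]],[[0.0394,-0.0278,0.004],[0,0,0]],[[0.0394,-0.0278,0.004],[0,0,0]],[[0.0394,-0.0278,0.004],[0,0,0]],[[0.0394,-0.0278,0.004],[0,0,0]]]' --claw 0.6

```text
t: 0.52
ee_pos: [0.3478, -0.4023, 0.2136]
tool_rot: [[0.927, 0.376, -0.0], [0.376, -0.927, 0.0], [-0.0, -0.001, -1.0]]
force: [-0.1, -0.4, -0.6]
width: 0.0508
finger_force: 0.0
```

servo_tool --deltas '[[[0.0394,-0.0278,0.004],[0,0,0]],[[0.0394,-0.0278,0.004],[0,0,0]],[[0.0394,-0.0278,0.004],[0,0,0]],[[0.0394,-0.0278,0.004],[0,0,0]],[[0.0394,-0.0278,0.004],[0,0,0]]]'

```text
t: 0.93
ee_pos: [0.4599, -0.2276, 0.1966]
tool_rot: [[0.927, 0.376, -0.0], [0.376, -0.927, 0.0], [-0.0, -0.0, -1.0]]
force: [0.3, 0.0, -0.2]
width: 0.0515
finger_force: 0.0
```

servo_tool --deltas '[[[0,0,0],[0,0,-0.118]],[[0,0,0],[0,0,-0.118]],[[0,0,0],[0,0,-0.118]],[[0,0,0],[0,0,-0.118]],[[0,0,0],[0,0,-0.118]]]'

```text
t: 1.35
ee_pos: [0.4593, -0.2293, 0.1964]
tool_rot: [[0.555, 0.832, -0.001], [0.832, -0.555, 0.0], [-0.0, -0.001, -1.0]]
force: [-0.6, 0.3, -0.4]
width: 0.0511
finger_force: 0.0
```

servo_tool --deltas '[[[0,0,0],[0,0,-0.118]],[[0,0,0],[0,0,-0.118]],[[0,0,0],[0,0,-0.118]],[[0,0,0],[0,0,-0.118]],[[0,0,0],[0,0,-0.118]]]'

```text
t: 1.77
ee_pos: [0.4592, -0.2295, 0.1965]
tool_rot: [[-0.001, 1.0, -0.001], [1.0, 0.001, 0.0], [0.0, -0.001, -1.0]]
force: [-0.9, 1.0, 0.4]
width: 0.0512
finger_force: 0.0
```

servo_tool --deltas '[[[0,0,0],[0,0,-0.118]],[[0,0,0],[0,0,-0.118]],[[0,0,0],[0,0,-0.118]],[[0,0,0],[0,0,-0.118]],[[0,0,0],[0,0,-0.118]]]'

```text
t: 2.18
ee_pos: [0.4592, -0.2294, 0.1965]
tool_rot: [[-0.557, 0.83, -0.001], [0.83, 0.557, 0.0], [0.001, -0.0, -1.0]]
force: [1.0, 1.0, -0.5]
width: 0.0515
finger_force: 0.0
```

servo_tool --deltas '[[[0,0,0],[0,0,-0.118]],[[0,0,0],[0,0,-0.118]],[[0,0,0],[0,0,-0.118]],[[0,0,0],[0,0,-0.118]],[[0,0,0],[0,0,-0.118]]]'

```text
t: 2.6
ee_pos: [0.4592, -0.2294, 0.1965]
tool_rot: [[-0.925, 0.38, -0.001], [0.38, 0.925, 0.0], [0.001, 0.0, -1.0]]
force: [0.2, -0.5, -1.3]
width: 0.0512
finger_force: 0.0
```

servo_tool --deltas '[[[0,0,0],[0,0,-0.118]],[[0,0,0],[0,0,0]],[[0,0,0],[0,0,0]]]'

```text
t: 2.85
ee_pos: [0.4592, -0.2296, 0.1966]
tool_rot: [[-0.961, 0.278, -0.001], [0.278, 0.961, 0.0], [0.001, 0.0, -1.0]]
force: [0.2, -0.6, -0.4]
width: 0.0514
finger_force: 0.0
```

Run:
```python
from h import *
st();plan([.4955,-.1725,.190],yaw=164.2)
p=camera_params('wrist');im=grab_frame('wrist');save('w1',im)
print(proj(p,[[.4955,-.1725,.119],[.518,-.1797,.119],[.4717,-.1666,.119]]))
```

```text
t 2.85 p [ 0.4592 -0.2296  0.1966] yaw 163.863129579541 z [-0.0005  0.0004 -1.    ] F [ 0.1941 -0.5931 -0.381 ] M [0.0013 0.0088 0.0172] w 0.051370878451706035 ff 0.0 j [ 47.7992  11.4097 -28.239   97.8277   5.6269  72.2083  92.1696]
shift 2 x [-0.0095  0.0324  0.0033]  total [-0.019   0.0649  0.0066]
turn 1 x [ 0.0003 -0.0006 -0.0059]  total [ 0.0003 -0.0006 -0.0059]
[[332.0487 225.0453]
 [328.9369 251.5362]
 [333.3429 195.8602]]
```

View pics/w1.png

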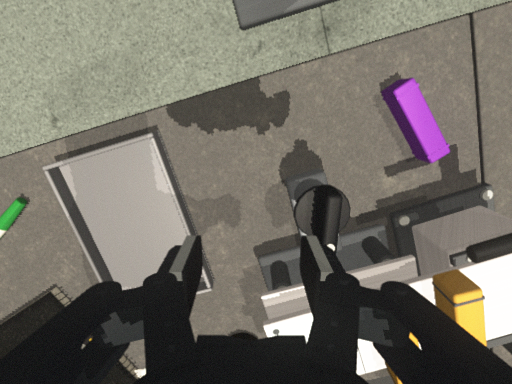

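The knob's bar is at about (328,220), running (326,192) to (331,248). That is within about 4 px of the prediction.

Run:
```python
from h import *
p=camera_params('wrist');im=cv2.imread('pics/w1.png')[:,:,::-1]
print(onz(p,[[328,220],[326,192],[331,248]],.119))
save('w1c',im[170:270,270:390],5)
```

```text
[[ 0.4904 -0.1748  0.119 ]
 [ 0.4672 -0.1715  0.119 ]
 [ 0.5154 -0.1775  0.119 ]]
```

View pics/w1c.png

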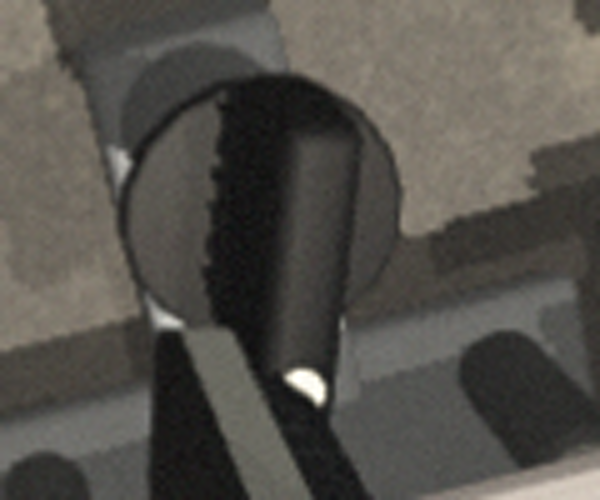

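In the crop the flange circle is centred at (260,212) with radius 140. The bar top runs from (325,130) to (302,400).

Run:
```python
from h import *
p=camera_params('wrist')
c=lambda L:np.array(L,float)/5+[270,170]
print(onz(p,c([[260,212],[120,212],[400,212]]),.086));b=onz(p,c([[325,128],[302,403]]),.119);print(b,b.mean(0),np.degrees(np.arctan2(*(b[1]-b[0])[1::-1])))
plan([.494,-.1735,.145]);plan([.494,-.1735,.092])
```

```text
[[ 0.4971 -0.1734  0.086 ]
 [ 0.49   -0.1978  0.086 ]
 [ 0.5042 -0.1489  0.086 ]]
[[ 0.472  -0.1653  0.119 ]
 [ 0.5176 -0.1784  0.119 ]] [ 0.4948 -0.1719  0.119 ] -15.982463915209243
shift 2 x [-0.0089  0.0317  0.0258]  total [-0.0178  0.0635  0.0516]
shift 3 x [-0.0059  0.0212  0.0349]  total [-0.0178  0.0635  0.1046]
```

servo_tool --deltas '[[[-0.005,0.016,0],[0,0,0]],[[-0.005,0.016,0],[0,0,0]],[[-0.005,0.016,0],[0,0,0]],[[-0.005,0.0165,0],[0,0,0]],[[0,0,0.01],[0,0,0]]]'

```text
t: 3.32
ee_pos: [0.4991, -0.1693, 0.1885]
tool_rot: [[-0.962, 0.273, 0.004], [0.273, 0.962, 0.001], [-0.004, 0.002, -1.0]]
force: [0.0, 0.9, 0.2]
width: 0.0511
finger_force: 0.0
```

servo_tool --deltas '[[[0,0,0.02],[0,0,0]],[[0,0,0.02],[0,0,0]],[[0,0,0.02],[0,0,0]],[[0,0,0.0],[0,0,0]],[[0,0,0],[0,0,0]]]'

```text
t: 3.73
ee_pos: [0.4953, -0.1731, 0.126]
tool_rot: [[-0.961, 0.276, -0.003], [0.276, 0.961, 0.001], [0.003, 0.0, -1.0]]
force: [1.7, 0.3, 0.6]
width: 0.0514
finger_force: 0.0
```

Run:
```python
from h import *
st();plan([.4955,-.1725,.092],yaw=164.1)
```

```text
t 3.7333 p [ 0.4953 -0.1731  0.126 ] yaw 163.96835095241042 z [-0.0025  0.0011 -1.    ] F [1.7308 0.3164 0.6174] M [-0.0096 -0.0242 -0.0196] w 0.051391612031517236 ff 0.0 j [ 41.3292  16.9441 -30.1783 101.2886   9.3152  64.4106  82.1366]
shift 1 x [-0.0001  0.0006  0.034 ]  total [-0.0001  0.0006  0.034 ]
turn 1 x [ 0.0003 -0.0027 -0.0023]  total [ 0.0003 -0.0027 -0.0023]
```

servo_tool --deltas '[[[0,0,0.012],[0,0,0]],[[0,0,0.012],[0,0,0]],[[0,0,0.01],[0,0,0]],[[0,0,0],[0,0,0]],[[0,0,0],[0,0,0]]]'

```text
t: 4.15
ee_pos: [0.4959, -0.1728, 0.0922]
tool_rot: [[-0.962, 0.274, -0.001], [0.274, 0.962, 0.001], [0.001, 0.0, -1.0]]
force: [0.4, 0.2, 0.9]
width: 0.0509
finger_force: 0.0
```

servo_tool --deltas '[[[0,0,0],[0,0,0]],[[0,0,0],[0,0,0]],[[0,0,0],[0,0,0]],[[0,0,0],[0,0,0]],[[0,0,0],[0,0,0]]]' --claw 0 --squeeze 40

```text
t: 4.57
ee_pos: [0.4969, -0.1727, 0.0936]
tool_rot: [[-0.962, 0.274, 0.001], [0.274, 0.962, -0.0], [-0.001, 0.0, -1.0]]
force: [-0.2, 1.5, 4.0]
width: 0.0134
finger_force: 40.4
```

Run:
```python
from h import *
st()
```

```text
t 4.5667 p [ 0.4969 -0.1727  0.0936] yaw 164.10249621031932 z [ 0.0012 -0.0001 -1.    ] F [-0.1913  1.4956  3.9812] M [ 0.3809  0.153  -0.0474] w 0.013409570564300796 ff 40.364577770233154 j [ 40.7431  19.0573 -29.8122 103.2809  10.7488  60.4044  81.0612]
```

servo_tool --deltas '[[[0,0,-0.001],[0,0,0.05]],[[0,0,0],[0,0,0.1]],[[0,0,0],[0,0,0.1]],[[0,0,0],[0,0,0.1]],[[0,0,0],[0,0,0.1]]]'

```text
t: 4.98
ee_pos: [0.4971, -0.1721, 0.0936]
tool_rot: [[-0.744, 0.668, 0.001], [0.668, 0.744, 0.001], [-0.0, 0.002, -1.0]]
force: [4.5, 3.0, -4.4]
width: 0.0132
finger_force: 40.1
```

servo_tool --deltas '[[[0,0,0],[0,0,0.1]],[[0,0,0],[0,0,0.1]],[[0,0,0],[0,0,0.1]],[[0,0,0],[0,0,0.1]],[[0,0,0],[0,0,0.1]]]'

```text
t: 5.4
ee_pos: [0.4978, -0.1716, 0.0936]
tool_rot: [[-0.334, 0.943, 0.002], [0.943, 0.334, 0.001], [0.0, 0.003, -1.0]]
force: [6.7, 3.1, -7.7]
width: 0.0135
finger_force: 39.8
```

Run:
```python
from h import *
st()
```

```text
t 5.4 p [ 0.4978 -0.1716  0.0936] yaw 109.48529263600246 z [ 0.0024  0.0013 -1.    ] F [ 6.6924  3.1006 -7.6509] M [ 0.6607 -1.5416  0.135 ] w 0.013546135382289208 ff 39.81822609901428 j [ 33.4503  17.8254 -21.0778 103.5629   7.1957  59.8176  29.1671]
```

servo_tool --deltas '[[[0,0,0.0005],[0,0,0.1]],[[0,0,0],[0,0,0.1]],[[0,0,0],[0,0,0.1]],[[0,0,0],[0,0,0.1]],[[0,0,0],[0,0,0.1]]]'

```text
t: 5.82
ee_pos: [0.4986, -0.1715, 0.0936]
tool_rot: [[0.159, 0.987, 0.004], [0.987, -0.159, 0.001], [0.002, 0.004, -1.0]]
force: [9.1, 3.2, -5.9]
width: 0.0131
finger_force: 40.0
```

servo_tool --deltas '[[[0,0,0],[0,0,0.1]],[[0,0,0],[0,0,0.1]],[[0,0,0],[0,0,0.1]],[[0,0,0],[0,0,0.1]],[[0,0,0],[0,0,0.1]]]'

```text
t: 6.23
ee_pos: [0.4993, -0.1718, 0.0937]
tool_rot: [[0.613, 0.79, 0.005], [0.79, -0.613, 0.0], [0.004, 0.004, -1.0]]
force: [12.6, 1.3, -9.3]
width: 0.0136
finger_force: 39.6
```

servo_tool --deltas '[[[0,0,0],[0,0,0.1]],[[0,0,0],[0,0,0.05]],[[0,0,0],[0,0,0]],[[0,0,0],[0,0,0]]]'

```text
t: 6.57
ee_pos: [0.4995, -0.172, 0.0937]
tool_rot: [[0.721, 0.693, 0.006], [0.693, -0.721, 0.0], [0.004, 0.004, -1.0]]
force: [13.2, 0.8, -10.3]
width: 0.0133
finger_force: 39.7
```

Run:
```python
from h import *
st()
for n in ('scene',):
    im=grab_frame(n);save('s2',im[130:240,210:330],6)
```

```text
t 6.5667 p [ 0.4995 -0.172   0.0937] yaw 43.84054589802186 z [ 0.0059  0.0004 -1.    ] F [ 13.2497   0.846  -10.2528] M [ 0.2654 -2.7806 -0.1181] w 0.013334602211262429 ff 39.65454161167145 j [ 25.0842  16.948  -11.1469 103.8676   3.6409  59.2161 -33.5974]
```

View pics/s2.png

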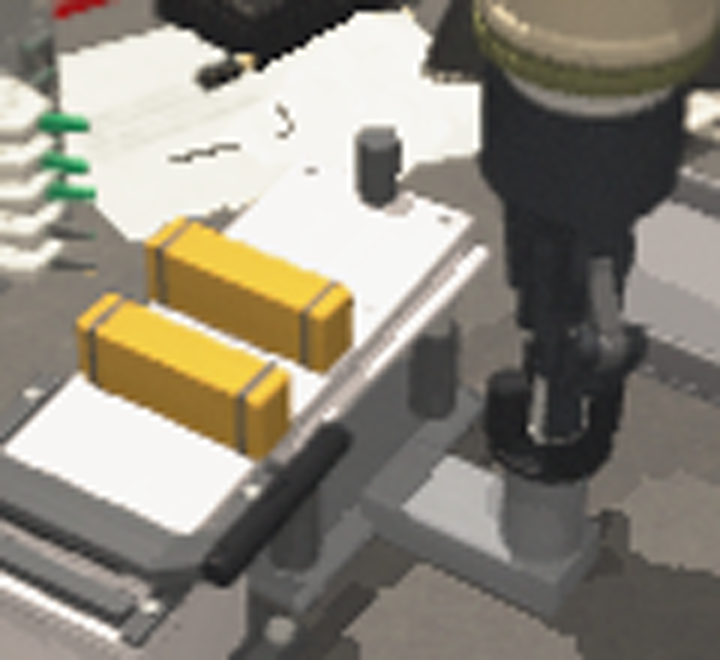

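The platform corner is at (487,248) in this crop and the plate corner above it is at (472,215), so there is still a small gap. I'll step on, and watch the torque and the gold centroid at sub-pixel level to detect contact.

```bash
cat >> h.py <<'E'
def gold():
    im=grab_frame('scene');h=cv2.cvtColor(im,cv2.COLOR_RGB2HSV).astype(int)
    m=((h[...,0]>12)&(h[...,0]<28)&(h[...,1]>120)&(h[...,2]>80)).astype(np.uint8);m[:140]=0;m[225:]=0;m[:,:215]=0;m[:,280:]=0
    a=[]
    for lo,hi in ((0,185),(185,225)):pass
    ys,xs=np.nonzero(m);c=np.array([xs.mean(),ys.mean()])
    # edge-weighted: luminance-phase shift against reference patch
    g=cv2.cvtColor(im,cv2.COLOR_RGB2GRAY).astype(np.float32)[150:210,218:272]
    try: r=np.load('ref.npy'); d=cv2.phaseCorrelate(r,g)[0]
    except FileNotFoundError: np.save('ref.npy',g);d=(0,0)
    s=read_state();Rr=np.array(s['tool_rot']);y=np.degrees(np.arctan2(Rr[1,0],Rr[0,0]))
    print('gold',len(xs),c,'phase',np.round(d,3),'yaw',y,'knob~',.33+np.radians(164.1-y),'Mz',s['ft_torque'][2],'F',s['force'],'p',s['ee_pos'],'ff',s['finger_force'])
E
python3 - <<'E'
from h import *
gold();gold()
q=camera_params('scene')
print('plate corner pred',proj(q,[.5822,-.254,.108]),'seen',210+472/6,130+215/6)
th=np.radians(2.9);J=np.array([.4955,-.1725])+.125*np.array([np.cos(th),np.sin(th)])
c=np.array([[np.cos(th),-np.sin(th)],[np.sin(th),np.cos(th)]])@np.array([-.05,-.08])+J
for z in (.092,.096,.1): print(z,proj(q,[*c,z]))
print('seen',210+487/6,130+248/6)
E
```

```text
gold 967 [245.5429 185.5377] phase [0 0] yaw 43.85922715903152 knob~ 2.428597381217476 Mz -0.13516293895460973 F [13.6027  1.2932 -9.3731] p [ 0.4995 -0.172   0.0937] ff 39.6538120508194
gold 970 [245.5433 185.5546] phase [-0.014 -0.001] yaw 43.857992481673264 knob~ 2.4286189304025774 Mz -0.11521940878951402 F [12.1284  1.8479 -9.0165] p [ 0.4995 -0.172   0.0937] ff 39.65287506580353
plate corner pred [[289.7241 166.1429]] seen 288.6666666666667 165.83333333333334
0.092 [[290.8578 172.8813]]
0.096 [[290.9439 171.7188]]
0.1 [[291.0303 170.5499]]
seen 291.1666666666667 171.33333333333334
```

servo_tool --deltas '[[[0.002,0.002,0],[0,0,0.05]],[[0,0,0],[0,0,0.05]],[[0,0,0],[0,0,0]]]'

```text
t: 6.97
ee_pos: [0.4998, -0.1722, 0.0936]
tool_rot: [[0.788, 0.615, 0.001], [0.615, -0.788, 0.001], [0.001, -0.0, -1.0]]
force: [1.3, 4.1, 1.2]
width: 0.0134
finger_force: 41.3
```

```bash
python3 -c "
from h import *
gold()"
```

```text
gold 968 [245.5455 185.5568] phase [0.03  0.003] yaw 38.12779331046901 knob~ 2.528629772735142 Mz -0.13315882102076804 F [2.323  3.6019 1.8454] p [ 0.4998 -0.1721  0.0936] ff 41.25621199607849
```

servo_tool --deltas '[[[0,0,0],[0,0,0.05]],[[0,0,0],[0,0,0.05]],[[0,0,0],[0,0,0]]]'

```text
t: 7.27
ee_pos: [0.4999, -0.1723, 0.0936]
tool_rot: [[0.845, 0.535, 0.001], [0.535, -0.845, 0.001], [0.001, 0.0, -1.0]]
force: [3.9, 4.2, 0.4]
width: 0.0138
finger_force: 41.1
```

```bash
python3 -c "
from h import *
gold()"
```

```text
gold 967 [245.5533 185.5739] phase [0.033 0.017] yaw 32.46598044022715 knob~ 2.6274470489526527 Mz -0.15764698708423136 F [2.2442 4.1278 0.4453] p [ 0.4999 -0.1723  0.0936] ff 41.13470435142517
```

servo_tool --deltas '[[[0,0,0],[0,0,0.05]],[[0,0,0],[0,0,0.05]],[[0,0,0],[0,0,0]]]'

```text
t: 7.57
ee_pos: [0.5, -0.1724, 0.0936]
tool_rot: [[0.894, 0.448, 0.001], [0.448, -0.894, 0.0], [0.001, 0.0, -1.0]]
force: [3.7, 4.1, 1.1]
width: 0.013
finger_force: 41.1
```

```bash
python3 -c "
from h import *
gold()"
```

```text
gold 968 [245.5351 185.5207] phase [ 0.013 -0.028] yaw 26.74314269685806 knob~ 2.727329410131846 Mz -0.16627643773392162 F [ 5.2677  4.1044 -0.4727] p [ 0.4999 -0.1724  0.0936] ff 41.07293665409088
```

servo_tool --deltas '[[[0,0,0],[0,0,0.05]],[[0,0,0],[0,0,0.02]],[[0,0,0],[0,0,0]]]'

```text
t: 7.87
ee_pos: [0.5, -0.1726, 0.0936]
tool_rot: [[0.922, 0.386, 0.001], [0.386, -0.922, 0.0], [0.001, 0.0, -1.0]]
force: [4.0, 4.7, -0.0]
width: 0.0135
finger_force: 25.8
```

```bash
python3 -c "
from h import *
gold()"
```

```text
gold 967 [245.5429 185.5377] phase [ 0.049 -0.026] yaw 22.755370197542558 knob~ 2.7969291700653844 Mz -0.16232536518260496 F [ 4.0904  3.3482 -0.2943] p [ 0.5    -0.1726  0.0936] ff 25.820834934711456
```

servo_tool --deltas '[[[0,0,0],[0,0,0.05]],[[0,0,0],[0,0,0.02]],[[0,0,0],[0,0,0]]]'

```text
t: 8.17
ee_pos: [0.5, -0.1727, 0.0936]
tool_rot: [[0.947, 0.32, 0.002], [0.32, -0.947, 0.0], [0.002, 0.0, -1.0]]
force: [3.4, 3.7, 0.1]
width: 0.0132
finger_force: 43.4
```

```bash
python3 -c "
from h import *
gold()"
```

```text
gold 968 [245.5455 185.5589] phase [ 0.024 -0.048] yaw 18.744316255017267 knob~ 2.8669352678375506 Mz -0.01136559421246533 F [ 4.2681  3.3685 -0.4236] p [ 0.5    -0.1726  0.0936] ff 43.45855236053467
```

servo_tool --deltas '[[[0,0,0],[0,0,0.04]],[[0,0,0],[0,0,0]],[[0,0,0],[0,0,0]]]'

```text
t: 8.47
ee_pos: [0.5001, -0.1727, 0.0936]
tool_rot: [[0.959, 0.283, 0.002], [0.283, -0.959, 0.0], [0.002, 0.0, -1.0]]
force: [4.2, 4.0, -1.1]
width: 0.0135
finger_force: 43.5
```

```bash
python3 -c "
from h import *
gold()"
```

```text
gold 968 [245.5444 185.5671] phase [ 0.008 -0.071] yaw 16.455233038574224 knob~ 2.9068873068166234 Mz -0.131717676790398 F [4.2212 2.526  0.1155] p [ 0.5    -0.1727  0.0936] ff 43.4554123878479
```

servo_tool --deltas '[[[0,0,0],[0,0,0.04]],[[0,0,0],[0,0,0]],[[0,0,0],[0,0,0]]]'

```text
t: 8.77
ee_pos: [0.5001, -0.1728, 0.0936]
tool_rot: [[0.97, 0.244, 0.002], [0.244, -0.97, 0.0], [0.002, 0.0, -1.0]]
force: [5.2, 3.9, -1.3]
width: 0.0135
finger_force: 43.4
```

```bash
python3 -c "
from h import *
gold()
im=grab_frame('scene');save('s3',im[130:240,210:330],6)"
```

```text
gold 969 [245.5366 185.548 ] phase [-0.03  -0.078] yaw 14.159351969917049 knob~ 2.946957990698897 Mz -0.13014183281887426 F [ 4.3542  2.6288 -1.1395] p [ 0.5001 -0.1728  0.0936] ff 43.43328058719635
```

View pics/s3.png

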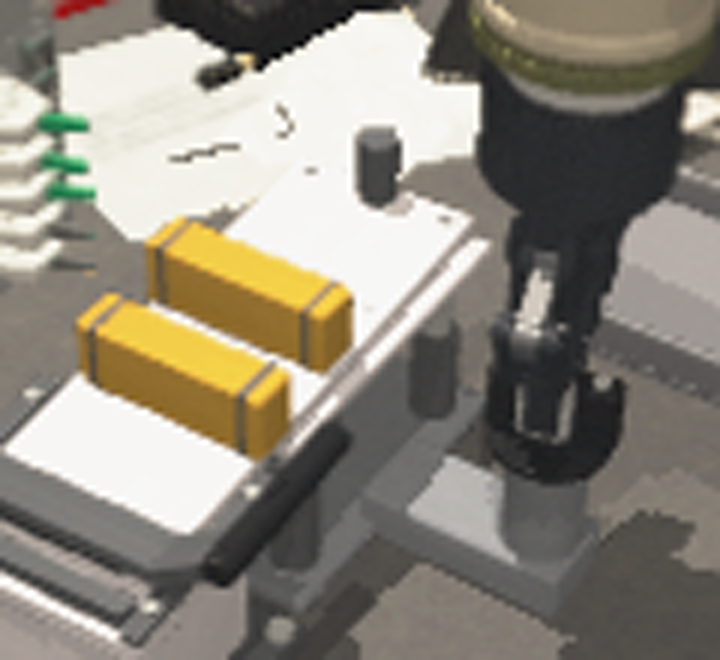

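The platform corner is now at about (490,240) and the plate and bars have not moved, so the gap is nearly closed. I'll continue in small steps.

servo_tool --deltas '[[[0,0,0],[0,0,0.04]],[[0,0,0],[0,0,0]],[[0,0,0],[0,0,0]]]'

```text
t: 9.12
ee_pos: [0.5, -0.1729, 0.0936]
tool_rot: [[0.979, 0.205, 0.002], [0.205, -0.979, 0.0], [0.002, 0.0, -1.0]]
force: [3.9, 2.9, -0.3]
width: 0.0133
finger_force: 43.4
```

```bash
python3 -c "
from h import *
gold();gold()"
```

```text
gold 969 [245.5521 185.5666] phase [-0.009 -0.065] yaw 11.866620433890724 knob~ 2.986973704866864 Mz -0.09916433529747201 F [ 4.9218  2.7645 -0.1402] p [ 0.5001 -0.1729  0.0936] ff 43.41307461261749
gold 969 [245.5263 185.5119] phase [-0.016 -0.071] yaw 11.865399480182367 knob~ 2.986995014529089 Mz -0.1550156457512732 F [4.3173 2.6484 0.1312] p [ 0.5001 -0.1729  0.0936] ff 43.412702679634094
```

servo_tool --deltas '[[[0,0,0],[0,0,0.03]],[[0,0,0],[0,0,0]],[[0,0,0],[0,0,0]]]'

```text
t: 9.47
ee_pos: [0.5001, -0.1729, 0.0936]
tool_rot: [[0.984, 0.176, 0.002], [0.176, -0.984, 0.0], [0.002, 0.0, -1.0]]
force: [4.4, 3.6, -1.0]
width: 0.0131
finger_force: 43.4
```

```bash
python3 -c "
from h import *
gold();gold()"
```

```text
gold 969 [245.5366 185.5511] phase [-0.029 -0.083] yaw 10.1531431188659 knob~ 3.016879525672279 Mz -0.07609525301586115 F [4.726  2.4999 0.0115] p [ 0.5001 -0.1729  0.0936] ff 43.382583260536194
gold 967 [245.5419 185.5377] phase [-0.02  -0.095] yaw 10.148545288253816 knob~ 3.0169597729549085 Mz -0.11396714037990881 F [ 4.5436  1.8611 -0.2999] p [ 0.5001 -0.1729  0.0936] ff 43.38261902332306
```

servo_tool --deltas '[[[0,0,0],[0,0,0.03]],[[0,0,0],[0,0,0]],[[0,0,0],[0,0,0]]]'

```text
t: 9.82
ee_pos: [0.5001, -0.173, 0.0936]
tool_rot: [[0.989, 0.147, 0.002], [0.147, -0.989, -0.0], [0.002, 0.0, -1.0]]
force: [4.5, 3.2, -0.5]
width: 0.0131
finger_force: 43.4
```

```bash
python3 -c "
from h import *
gold();gold()"
```

```text
gold 968 [245.5465 185.5568] phase [ 0.034 -0.05 ] yaw 8.433537072372474 knob~ 3.0468923130207917 Mz -0.021765926602689965 F [ 3.8108  2.3658 -0.4209] p [ 0.5001 -0.173   0.0936] ff 43.358139395713806
gold 967 [245.5429 185.5377] phase [ 0.032 -0.051] yaw 8.43394361014618 knob~ 3.046885217598107 Mz -0.020755853092596213 F [4.6684 2.4393 0.1549] p [ 0.5001 -0.173   0.0936] ff 43.35722744464874
```

servo_tool --deltas '[[[0,0,0],[0,0,0.03]],[[0,0,0],[0,0,0]],[[0,0,0],[0,0,0]]]'

```text
t: 10.17
ee_pos: [0.5001, -0.173, 0.0936]
tool_rot: [[0.993, 0.117, 0.002], [0.117, -0.993, -0.0], [0.002, 0.0, -1.0]]
force: [4.8, 2.6, -0.8]
width: 0.0131
finger_force: 43.3
```

```bash
python3 -c "
from h import *
gold();gold()"
```

```text
gold 959 [245.4369 185.5141] phase [ 0.006 -0.084] yaw 6.7128897459837065 knob~ 3.076923274131913 Mz 0.011780763278897755 F [ 5.0711  2.022  -0.9577] p [ 0.5001 -0.173   0.0936] ff 43.33832144737244
gold 963 [245.4528 185.5306] phase [ 0.018 -0.083] yaw 6.716640742555067 knob~ 3.0768578068915122 Mz -0.052770699485530745 F [ 3.8246  2.7487 -0.7206] p [ 0.5001 -0.173   0.0936] ff 43.337947726249695
```

```bash
cat >> h.py <<'E'
def cmp(save_as=None):
    f=np.mean([grab_frame('scene').astype(np.float32) for _ in range(3)],0)
    a=cv2.resize(f[130:240,210:330],None,fx=6,fy=6,interpolation=cv2.INTER_CUBIC)
    a=np.clip(a,0,255)
    b=cv2.imread('pics/s3.png')[:,:,::-1].astype(np.float32)
    A=a.mean(2);B=b.mean(2)
    for n,(x0,x1,y0,y1) in dict(stud=(340,420,110,205),bar2=(130,360,205,375),bar1=(60,300,285,465),arm=(10,190,490,600),handle=(200,350,420,590),column=(500,600,470,600)).items():
        w=np.eye(2,3,dtype=np.float32)
        try:
            cc,w=cv2.findTransformECC(B[y0:y1,x0:x1],A[y0:y1,x0:x1],w,cv2.MOTION_TRANSLATION,(3,100,1e-6),None,5)
            print(n,'shift px(img)',w[:,2]/6,'cc',round(cc,4))
        except cv2.error as e: print(n,'fail')
E
python3 -c "
from h import *
cmp()"
```

```text
stud shift px(img) [ 0.0038 -0.0821] cc 0.9848
bar2 shift px(img) [-0.0291 -0.0809] cc 0.9829
bar1 shift px(img) [-0.0244 -0.068 ] cc 0.9942
arm shift px(img) [-0.013  -0.0028] cc 0.9996
handle shift px(img) [-0.0618 -0.0389] cc 0.9923
column shift px(img) [0.0072 0.0133] cc 0.9916
```

servo_tool --deltas '[[[0,0,0],[0,0,0.03]],[[0,0,0],[0,0,0]],[[0,0,0],[0,0,0]]]'

```text
t: 10.67
ee_pos: [0.5001, -0.1731, 0.0936]
tool_rot: [[0.996, 0.087, 0.002], [0.087, -0.996, -0.0], [0.002, 0.0, -1.0]]
force: [5.2, 1.8, -1.4]
width: 0.0135
finger_force: 43.3
```

```bash
python3 -c "
from h import *
gold();cmp()"
```

```text
gold 966 [245.4596 185.4648] phase [ 0.024 -0.153] yaw 4.994962593227768 knob~ 3.106906759256916 Mz 0.06608195047675591 F [ 4.7063  2.6981 -0.4811] p [ 0.5001 -0.173   0.0936] ff 43.32511782646179
stud shift px(img) [-0.0474 -0.3296] cc 0.9818
bar2 shift px(img) [-0.042  -0.1394] cc 0.9938
bar1 shift px(img) [-0.0416 -0.1023] cc 0.9948
arm shift px(img) [-0.0144 -0.0025] cc 0.9996
handle shift px(img) [-0.0647 -0.0418] cc 0.9905
column shift px(img) [-0.0088 -0.0078] cc 0.993
```

servo_tool --deltas '[[[0,0,0],[0,0,-0.05]],[[0,0,0],[0,0,0]],[[0,0,0],[0,0,0]]]'

```text
t: 11.12
ee_pos: [0.5001, -0.173, 0.0936]
tool_rot: [[0.991, 0.137, 0.002], [0.137, -0.991, -0.0], [0.002, 0.0, -1.0]]
force: [3.5, 3.3, -1.0]
width: 0.0134
finger_force: 43.3
```

```bash
python3 -c "
from h import *
gold();cmp()"
```

```text
gold 967 [245.5098 185.5305] phase [ 0.025 -0.06 ] yaw 7.891575069497096 knob~ 3.05635133439167 Mz 0.24436635839081575 F [ 4.6125  2.6084 -0.5181] p [ 0.5001 -0.173   0.0936] ff 43.34532558917999
stud shift px(img) [-0.0003 -0.0303] cc 0.9978
bar2 shift px(img) [-0.0216 -0.0357] cc 0.9954
bar1 shift px(img) [-0.0349 -0.0336] cc 0.9966
arm shift px(img) [-0.0134 -0.0046] cc 0.9996
handle shift px(img) [-0.0546 -0.0288] cc 0.993
column shift px(img) [0.0016 0.0068] cc 0.9933
```

servo_tool --deltas '[[[0,0,0],[0,0,0]],[[0,0,0],[0,0,0]],[[0,0,0],[0,0,0]],[[0,0,-0.01],[0,0,0]],[[0,0,-0.02],[0,0,0]]]' --claw 0.55

```text
t: 11.73
ee_pos: [0.4972, -0.1729, 0.1218]
tool_rot: [[0.991, 0.134, -0.005], [0.134, -0.991, 0.001], [-0.005, -0.002, -1.0]]
force: [0.6, 0.0, -0.6]
width: 0.047
finger_force: 0.0
```

servo_tool --deltas '[[[0,0,-0.03],[0,0,0]],[[0,0,-0.03],[0,0,0]],[[0,0,-0.03],[0,0,0]],[[0,0,-0.03],[0,0,0.05]],[[0,0,0],[0,0,0.05]]]'

```text
t: 12.15
ee_pos: [0.5015, -0.1741, 0.251]
tool_rot: [[0.999, 0.032, 0.01], [0.032, -0.999, -0.003], [0.01, 0.004, -1.0]]
force: [0.6, -0.6, 0.3]
width: 0.0471
finger_force: 0.0
```

servo_tool --deltas '[[[0.025,-0.0055,0],[0,0,0]],[[0.025,-0.0055,0],[0,0,0]],[[0.025,-0.0055,0],[0,0,0]],[[0.025,-0.0055,0],[0,0,0]],[[0.025,-0.0055,0],[0,0,0]]]'

```text
t: 12.57
ee_pos: [0.624, -0.1414, 0.2443]
tool_rot: [[0.999, 0.034, 0.0], [0.034, -0.999, -0.0], [0.0, 0.0, -1.0]]
force: [0.0, 0.0, 0.1]
width: 0.0471
finger_force: 0.0
```

servo_tool --deltas '[[[0,0,0],[0,0,0]],[[0,0,0],[0,0,0]]]'

```text
t: 12.73
ee_pos: [0.6237, -0.1406, 0.243]
tool_rot: [[0.999, 0.036, -0.001], [0.036, -0.999, 0.001], [-0.001, -0.001, -1.0]]
force: [0.4, -0.3, -0.1]
width: 0.0473
finger_force: 0.0
```

Run:
```python
from h import *
st();cmp()
p=camera_params('wrist');im=grab_frame('wrist');np.save('w2.npy',im)
h=cv2.cvtColor(im,cv2.COLOR_RGB2HSV).astype(int);m=((h[...,0]>12)&(h[...,0]<28)&(h[...,1]>120)&(h[...,2]>150)).astype(np.uint8)
cs,_=cv2.findContours(m,cv2.RETR_EXTERNAL,cv2.CHAIN_APPROX_NONE)
for c in cs:
    if cv2.contourArea(c)>300:
        r=cv2.minAreaRect(onz(p,c.reshape(-1,2),.14)[:,:2].astype(np.float32));print(c.reshape(-1,2).mean(0),r)
plan([.6233,-.1391,.113],yaw=1.5)
```

```text
t 12.7333 p [ 0.6237 -0.1406  0.243 ] yaw 2.048242690040146 z [-0.0011  0.0005 -1.    ] F [ 0.4485 -0.2835 -0.1046] M [-0.0732 -0.0481 -0.006 ] w 0.047260584116528226 ff 0.0 j [ 14.3612  23.8543  -6.4803  74.4587   2.6224  81.8967 -79.8943]
stud shift px(img) [-0.0029  0.0038] cc 0.9957
bar2 shift px(img) [ 0.0238 -0.0829] cc 0.9607
bar1 shift px(img) [ 0.0724 -0.0358] cc 0.9807
arm shift px(img) [-0.0134 -0.0047] cc 0.9995
handle shift px(img) [-0.0222 -0.0448] cc 0.9953
column shift px(img) [-0.2118 -0.075 ] cc 0.8621
[181.0155 191.4404] ((0.6175523400306702, -0.08260463178157806), (0.06922400742769241, 0.02261778712272644), 0.6247018575668335)
[245.5663 183.9745] ((0.6262574791908264, -0.13819538056850433), (0.06728627532720566, 0.022554917261004448), 0.8607314229011536)
shift 4 x [ 0.0002 -0.0008  0.0328]  total [ 0.0009 -0.0033  0.1311]
turn 1 x [ 0.0007 -0.0004  0.0064]  total [ 0.0007 -0.0004  0.0064]
```

servo_tool --deltas '[[[0.001,-0.002,0.026],[0,0,0.01]],[[0,0,0.026],[0,0,0]],[[0,0,0.026],[0,0,0]],[[0,0,0.026],[0,0,0]],[[0,0,0.02],[0,0,0]]]'

```text
t: 13.35
ee_pos: [0.6227, -0.14, 0.118]
tool_rot: [[1.0, 0.023, -0.001], [0.023, -1.0, -0.0], [-0.001, 0.0, -1.0]]
force: [0.2, -0.3, -0.8]
width: 0.0473
finger_force: 0.0
```

servo_tool --deltas '[[[0,0,0.006],[0,0,0]],[[0,0,0],[0,0,0]],[[0,0,0],[0,0,0]]]'

```text
t: 13.6
ee_pos: [0.6244, -0.1398, 0.1148]
tool_rot: [[1.0, 0.023, 0.001], [0.023, -1.0, -0.0], [0.001, 0.0, -1.0]]
force: [0.3, -0.2, 0.3]
width: 0.047
finger_force: 0.0
```

servo_tool --deltas '[[[0,0,0],[0,0,0]],[[0,0,0],[0,0,0]],[[0,0,0],[0,0,0]],[[0,0,0],[0,0,0]],[[0,0,0],[0,0,0]]]' --claw 0 --squeeze 50

```text
t: 14.02
ee_pos: [0.6253, -0.1395, 0.1156]
tool_rot: [[1.0, 0.024, 0.003], [0.024, -1.0, -0.001], [0.003, 0.001, -1.0]]
force: [-1.6, -1.5, 6.2]
width: 0.0229
finger_force: 50.1
```

servo_tool --deltas '[[[0,0,-0.01],[0,0,0]],[[0,0,-0.01],[0,0,0]],[[0,0,0],[0,0,0]]]'

```text
t: 14.27
ee_pos: [0.6255, -0.1395, 0.1365]
tool_rot: [[1.0, 0.024, 0.004], [0.024, -1.0, -0.001], [0.004, 0.001, -1.0]]
force: [0.7, 0.4, -1.3]
width: 0.0231
finger_force: 49.1
```

Run:
```python
from h import *
st()
im=grab_frame('top');np.save('top2.npy',im);p=camera_params('top')
old=np.load('top.npy')
g0=old[215:280,325:400].astype(float).mean(2);g1=im[215:280,325:400].astype(float).mean(2)
print('tray diff',abs(g0-g1).mean())
```

```text
t 14.2667 p [ 0.6255 -0.1395  0.1365] yaw 1.3645965854758946 z [ 0.0038 -0.0007 -1.    ] F [ 0.7416  0.4149 -1.3024] M [ 0.0115 -0.0601 -0.0123] w 0.023074559211261936 ff 49.081045389175415 j [ 14.3771  27.2161  -6.4895  83.3201   3.1695  69.4191 -81.1382]
tray diff 27.697846153846154
```

Run:
```python
from h import *
im=np.load('top2.npy');save('c3',im[185:290,300:430],6)
```

```text
(no output)
```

View pics/c3.png

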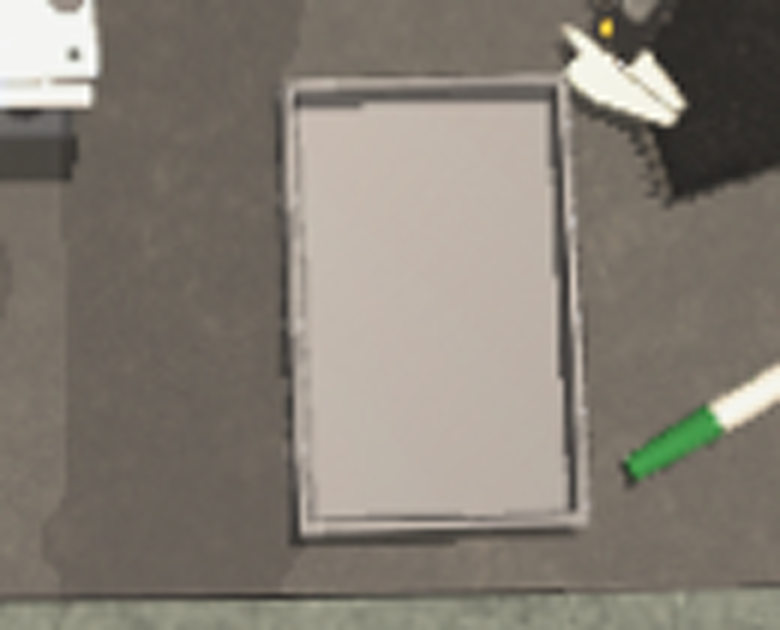

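The tray has been knocked. Its rim corners are now at (285,84), (567,80), (588,524) and (298,535) in this crop.

Run:
```python
from h import *
p=camera_params('top')
w=onz(p,np.array([[285,84],[567,80],[588,524],[298,535]])/6+[300,185],.026);c=w.mean(0);print(w,c)
u=(w[0]+w[1]-w[2]-w[3])[:2];u/=np.linalg.norm(u);v=np.array([-u[1],u[0]]);yaw=np.degrees(np.arctan2(u[1],u[0]));print('yaw',yaw)
a=c[:2]-v*.028;b=c[:2]+v*.028
print('far slot',a,'near slot',b);plan([*a,.25],yaw=yaw)
```

```text
[[ 0.5882 -0.3465  0.026 ]
 [ 0.5895 -0.4741  0.026 ]
 [ 0.3927 -0.4779  0.026 ]
 [ 0.3899 -0.3486  0.026 ]] [ 0.4901 -0.4118  0.026 ]
yaw 0.8670240413793049
far slot [ 0.4905 -0.4397] near slot [ 0.4896 -0.3838]
shift 8 x [-0.0177  0.0371 -0.0144]  total [-0.1415  0.297  -0.1149]
turn 1 x [ 0.0006 -0.0031  0.0087]  total [ 0.0006 -0.0031  0.0087]
```

servo_tool --deltas '[[[0,0,-0.03],[0,0,0]],[[0,0,-0.03],[0,0,0]],[[-0.011,0.032,0],[0,0,0]],[[-0.011,0.032,0],[0,0,0]],[[-0.011,0.032,0],[0,0,0]]]'

```text
t: 14.73
ee_pos: [0.5934, -0.2365, 0.194]
tool_rot: [[1.0, 0.026, 0.001], [0.026, -1.0, -0.0], [0.001, 0.0, -1.0]]
force: [0.3, -0.2, -1.8]
width: 0.0231
finger_force: 49.5
```

servo_tool --deltas '[[[-0.011,0.032,0],[0,0,0]],[[-0.011,0.032,0],[0,0,0]],[[-0.011,0.032,0],[0,0,0]],[[-0.011,0.032,0],[0,0,0]],[[-0.011,0.032,0],[0,0,0]]]'

```text
t: 15.15
ee_pos: [0.5414, -0.3987, 0.1931]
tool_rot: [[1.0, 0.024, -0.0], [0.024, -1.0, 0.0], [-0.0, -0.0, -1.0]]
force: [0.9, -0.0, -1.8]
width: 0.0235
finger_force: 49.5
```

servo_tool --deltas '[[[-0.011,0.031,0],[0,0,0]],[[0,0,0.03],[0,0,0]],[[0,0,0.03],[0,0,0]],[[0,0,0.03],[0,0,0]],[[0,0,0],[0,0,0]]]'

```text
t: 15.57
ee_pos: [0.5284, -0.426, 0.0955]
tool_rot: [[1.0, 0.024, -0.01], [0.024, -1.0, 0.007], [-0.009, -0.008, -1.0]]
force: [-1.1, 2.1, -3.6]
width: 0.0227
finger_force: 49.4
```

Run:
```python
from h import *
st();plan([.533,-.428,.016],yaw=.9)
im=grab_frame('top');print(abs(im[195:275,345:400].astype(float)-np.load('top2.npy')[195:275,345:400]).mean())
```

```text
t 15.5667 p [ 0.5284 -0.426   0.0955] yaw 1.3570438708538084 z [-0.0096  0.0075 -0.9999] F [-1.0739  2.09   -3.6337] M [0.1518 0.0999 0.0112] w 0.022732488936864262 ff 49.39960777759552 j [ 36.6447  34.0877  -0.6754  78.1076   0.382   68.5041 -52.7041]
shift 2 x [0.0027 0.0014 0.0397]  total [0.0053 0.0027 0.0794]
turn 1 x [-0.0077  0.0094  0.0079]  total [-0.0077  0.0094  0.0079]
40.93090909090909
```

servo_tool --deltas '[[[0,0,0.02],[0,0,0]],[[0,0,0.02],[0,0,0]],[[0,0,0.02],[0,0,0]],[[0,0,0],[0,0,0]],[[0,0,0],[0,0,0]]]'

```text
t: 16.03
ee_pos: [0.5324, -0.4286, 0.0445]
tool_rot: [[1.0, 0.024, 0.0], [0.024, -1.0, 0.0], [0.0, -0.0, -1.0]]
force: [0.8, -0.2, -1.3]
width: 0.0232
finger_force: 49.5
```

Run:
```python
from h import *
st();plan([.533,-.428,.016],yaw=.9)
```

```text
t 16.0333 p [ 0.5324 -0.4286  0.0445] yaw 1.3839359758736929 z [ 0.      0.0001 -1.    ] F [ 0.8142 -0.2199 -1.3303] M [ 0.0091 -0.0163 -0.0037] w 0.02321839665619949 ff 49.48583900928497 j [ 36.6675  36.8643  -0.7503  80.5441   0.5008  62.5969 -52.7795]
shift 1 x [ 0.0007 -0.0006  0.0285]  total [ 0.0007 -0.0006  0.0285]
turn 1 x [-0.0001 -0.      0.0084]  total [-0.0001 -0.      0.0084]
```

servo_tool --deltas '[[[0,0,0.012],[0,0,0]],[[0,0,0.01],[0,0,0]],[[0,0,0.007],[0,0,0]],[[0,0,0],[0,0,0]],[[0,0,0],[0,0,0]]]'

```text
t: 16.45
ee_pos: [0.5319, -0.4285, 0.0141]
tool_rot: [[1.0, 0.024, -0.001], [0.024, -1.0, 0.0], [-0.0, -0.0, -1.0]]
force: [-0.3, 0.4, -2.3]
width: 0.0233
finger_force: 49.6
```

servo_tool --deltas '[[[0,0,0.001],[0,0,0]],[[0,0,0],[0,0,0]]]'

```text
t: 16.62
ee_pos: [0.532, -0.4286, 0.0135]
tool_rot: [[1.0, 0.024, 0.0], [0.024, -1.0, 0.0], [0.0, -0.0, -1.0]]
force: [-0.1, 0.8, -2.6]
width: 0.0231
finger_force: 49.5
```

Run:
```python
from h import *
st()
```

```text
t 16.6167 p [ 0.532  -0.4286  0.0135] yaw 1.3660261361947716 z [ 0.0001  0.0001 -1.    ] F [-0.1407  0.8446 -2.6378] M [-0.0128 -0.0331  0.0315] w 0.023060160932825202 ff 49.549609422683716 j [ 36.7082  38.7527  -0.7826  81.7614   0.562   59.4897 -52.8214]
```

servo_tool --deltas '[[[0,0,0.0015],[0,0,0]],[[0,0,0],[0,0,0]],[[0,0,0],[0,0,0]]]'

```text
t: 16.87
ee_pos: [0.5323, -0.4288, 0.0127]
tool_rot: [[1.0, 0.024, 0.001], [0.024, -1.0, -0.0], [0.001, 0.001, -1.0]]
force: [-2.7, 1.5, 4.9]
width: 0.0234
finger_force: 50.2
```

servo_tool --deltas '[[[0,0,0],[0,0,0]],[[0,0,0],[0,0,0]],[[0,0,-0.01],[0,0,0]],[[0,0,-0.02],[0,0,0]],[[0,0,-0.03],[0,0,0]]]' --claw 0.38

```text
t: 17.28
ee_pos: [0.5304, -0.4273, 0.0699]
tool_rot: [[1.0, 0.024, -0.004], [0.024, -1.0, 0.003], [-0.004, -0.004, -1.0]]
force: [0.6, -0.4, 0.3]
width: 0.0325
finger_force: 0.0
```

servo_tool --deltas '[[[0,0,-0.03],[0,0,0]],[[0,0,-0.03],[0,0,0]],[[0,0,-0.03],[0,0,0]],[[0,0,-0.03],[0,0,0]],[[0,0,-0.01],[0,0,0]]]' --claw 0.55

```text
t: 17.7
ee_pos: [0.5336, -0.4298, 0.2086]
tool_rot: [[1.0, 0.024, 0.007], [0.024, -1.0, -0.005], [0.007, 0.005, -1.0]]
force: [0.6, -0.1, 0.6]
width: 0.0467
finger_force: 0.0
```

servo_tool --deltas '[[[0.0085,-0.0313,0],[0,0,0]],[[0.0085,-0.0313,0],[0,0,0]],[[0.0085,-0.0313,0],[0,0,0]],[[0.0085,-0.0313,0],[0,0,0]],[[0.0085,-0.0313,0],[0,0,0]]]'

```text
t: 18.12
ee_pos: [0.5709, -0.2696, 0.2021]
tool_rot: [[1.0, 0.024, 0.0], [0.024, -1.0, 0.0], [0.0, -0.0, -1.0]]
force: [-0.2, -0.2, -0.6]
width: 0.0466
finger_force: 0.0
```

servo_tool --deltas '[[[0.0085,-0.0313,0],[0,0,0]],[[0.0085,-0.0313,0],[0,0,0]],[[0.0085,-0.0313,0],[0,0,0]],[[0.0085,-0.0313,0],[0,0,0]],[[0.0085,-0.0313,0],[0,0,0]]]'

```text
t: 18.53
ee_pos: [0.6096, -0.1121, 0.2022]
tool_rot: [[1.0, 0.024, 0.0], [0.024, -1.0, -0.0], [0.0, 0.0, -1.0]]
force: [0.5, -0.2, -0.6]
width: 0.0471
finger_force: 0.0
```

servo_tool --deltas '[[[0.0085,-0.0313,0],[0,0,0]],[[0,0,0],[0,0,0]],[[0,0,0],[0,0,0]],[[0,0,0],[0,0,0]]]'

```text
t: 18.87
ee_pos: [0.6172, -0.0825, 0.2019]
tool_rot: [[1.0, 0.024, -0.0], [0.024, -1.0, -0.0], [-0.0, 0.0, -1.0]]
force: [0.2, -1.1, 0.9]
width: 0.0468
finger_force: 0.0
```

Run:
```python
from h import *
st();plan([.617,-.0826,.1155],yaw=1.4)
p=camera_params('wrist');im=grab_frame('wrist')
h=cv2.cvtColor(im,cv2.COLOR_RGB2HSV).astype(int);m=((h[...,0]>12)&(h[...,0]<28)&(h[...,1]>120)&(h[...,2]>150)).astype(np.uint8)
cs,_=cv2.findContours(m,cv2.RETR_EXTERNAL,cv2.CHAIN_APPROX_NONE)
for c in cs:
    if cv2.contourArea(c)>200:
        r=cv2.minAreaRect(onz(p,c.reshape(-1,2),.14)[:,:2].astype(np.float32));print(c.reshape(-1,2).mean(0),r)
t=camera_params('top');im=grab_frame('top');save('c4',im[145:290,195:430],3.3)
```

```text
t 18.8667 p [ 0.6172 -0.0825  0.2019] yaw 1.3814102511012851 z [-0.0001 -0.0005 -1.    ] F [ 0.2174 -1.0773  0.9478] M [-0.0372  0.0404  0.0161] w 0.046830530885432646 ff 0.0 j [ 10.5504  22.8073  -8.0483  81.1869   3.2331  76.2357 -86.2649]
shift 3 x [-0.0001  0.      0.0288]  total [-0.0002  0.0001  0.0864]
turn 1 x [ 0.0005  0.0002 -0.0003]  total [ 0.0005  0.0002 -0.0003]
[250.4091 194.6313] ((0.6259762048721313, -0.08213504403829575), (0.051384828984737396, 0.02300550788640976), 1.1407755613327026)
[250.6125 151.125 ] ((0.6585879325866699, -0.08168178051710129), (0.006909616757184267, 0.02213073894381523), 1.3375324010849)
```

View pics/c4.png

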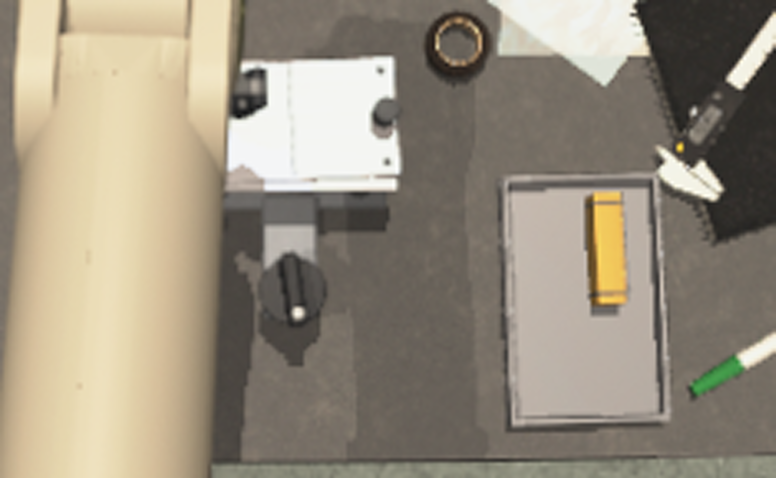

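The bar is in the tray at (608,248), the knob is at the set angle, and the tray has stayed put. Now I'll pick bar1.

servo_tool --deltas '[[[0,0,0.025],[0,0,0]],[[0,0,0.025],[0,0,0]],[[0,0,0.025],[0,0,0]],[[0,0,0.011],[0,0,0]],[[0,0,0],[0,0,0]]]'

```text
t: 19.38
ee_pos: [0.6151, -0.0834, 0.1127]
tool_rot: [[1.0, 0.022, -0.006], [0.022, -1.0, 0.0], [-0.006, -0.0, -1.0]]
force: [0.9, 0.2, -0.1]
width: 0.0468
finger_force: 0.0
```

servo_tool --deltas '[[[0,0,0],[0,0,0]],[[0,0,0],[0,0,0]],[[0,0,0],[0,0,0]],[[0,0,0],[0,0,0]],[[0,0,0],[0,0,0]]]' --claw 0

```text
t: 19.8
ee_pos: [0.6184, -0.0825, 0.1179]
tool_rot: [[1.0, 0.024, 0.003], [0.024, -1.0, -0.001], [0.003, 0.001, -1.0]]
force: [-1.3, -0.9, 6.0]
width: 0.0228
finger_force: 50.1
```

servo_tool --deltas '[[[0,0,-0.01],[0,0,0]],[[0,0,-0.02],[0,0,0]],[[0,0,-0.03],[0,0,0]],[[0,0,-0.02],[0,0,0]],[[0,0,0],[0,0,0]]]'

```text
t: 20.22
ee_pos: [0.6197, -0.0821, 0.2021]
tool_rot: [[1.0, 0.024, 0.008], [0.024, -1.0, -0.001], [0.008, 0.001, -1.0]]
force: [-0.6, -0.1, -1.5]
width: 0.0228
finger_force: 49.2
```

Run:
```python
from h import *
st();plan([.447,-.396,.2],vmax=.033)
```

```text
t 20.2167 p [ 0.6197 -0.0821  0.2021] yaw 1.3817858563733512 z [ 0.0084 -0.0005 -1.    ] F [-0.6242 -0.1109 -1.454 ] M [-0.0462 -0.0482  0.0593] w 0.0227570573095935 ff 49.16554927825928 j [ 10.5673  22.7262  -8.1104  81.2793   3.2291  75.7357 -86.3093]
shift 10 x [-0.018   0.031   0.0001]  total [-0.1802  0.3097  0.0008]
```

servo_tool --deltas '[[[-0.0178,0.031,0],[0,0,0]],[[-0.0178,0.031,0],[0,0,0]],[[-0.0178,0.031,0],[0,0,0]],[[-0.0178,0.031,0],[0,0,0]],[[-0.0178,0.031,0],[0,0,0]]]'

```text
t: 20.63
ee_pos: [0.5306, -0.2402, 0.1957]
tool_rot: [[1.0, 0.024, -0.001], [0.024, -1.0, 0.0], [-0.001, -0.0, -1.0]]
force: [0.6, 0.4, -1.3]
width: 0.0228
finger_force: 49.2
```

servo_tool --deltas '[[[-0.0178,0.031,0],[0,0,0]],[[-0.0178,0.031,0],[0,0,0]],[[-0.0178,0.031,0],[0,0,0]],[[-0.0178,0.031,0],[0,0,0]],[[-0.0178,0.031,0],[0,0,0]]]'

```text
t: 21.05
ee_pos: [0.4455, -0.3973, 0.1957]
tool_rot: [[1.0, 0.024, -0.0], [0.024, -1.0, 0.001], [-0.0, -0.001, -1.0]]
force: [0.7, -0.6, -1.9]
width: 0.0229
finger_force: 49.2
```

servo_tool --deltas '[[[0,0,0],[0,0,0]],[[0,0,0.03],[0,0,0]],[[0,0,0.03],[0,0,0]],[[0,0,0.03],[0,0,0]],[[0,0,0.03],[0,0,0]]]'

```text
t: 21.47
ee_pos: [0.4466, -0.3957, 0.0745]
tool_rot: [[1.0, 0.024, 0.0], [0.024, -1.0, 0.0], [0.0, -0.0, -1.0]]
force: [0.4, -0.2, -2.2]
width: 0.023
finger_force: 49.4
```

servo_tool --deltas '[[[0,0,0.02],[0,0,0]],[[0,0,0],[0,0,0]],[[0,0,0],[0,0,0]]]'

```text
t: 21.72
ee_pos: [0.4461, -0.3954, 0.055]
tool_rot: [[1.0, 0.024, -0.002], [0.024, -1.0, 0.002], [-0.002, -0.002, -1.0]]
force: [-0.1, 0.2, -0.8]
width: 0.0232
finger_force: 49.3
```

Run:
```python
from h import *
st();plan([.447,-.396,.0155],vmax=.033)
```

```text
t 21.7167 p [ 0.4461 -0.3954  0.055 ] yaw 1.38231951427842 z [-0.0023  0.0021 -1.    ] F [-0.0637  0.2045 -0.7884] M [-0.0543 -0.0213 -0.0024] w 0.023171306263601477 ff 49.29695427417755 j [ 37.7144  26.7375   1.0129  95.2666  -0.5507  58.1776 -49.707 ]
shift 2 x [0.0005 0.0004 0.0198]  total [0.001  0.0007 0.0395]
```

servo_tool --deltas '[[[0,0,0.02],[0,0,0]],[[0,0,0.012],[0,0,0]],[[0,0,0.007],[0,0,0]],[[0,0,0],[0,0,0]],[[0,0,0],[0,0,0]]]'

```text
t: 22.13
ee_pos: [0.4469, -0.3963, 0.0174]
tool_rot: [[1.0, 0.024, 0.0], [0.024, -1.0, 0.0], [0.0, -0.0, -1.0]]
force: [0.6, -0.1, -0.3]
width: 0.023
finger_force: 49.4
```

Run:
```python
from h import *
st()
```

```text
t 22.1333 p [ 0.4469 -0.3963  0.0174] yaw 1.3697306114526748 z [ 0.0001  0.0001 -1.    ] F [ 0.5832 -0.147  -0.2796] M [ 0.0219 -0.0027 -0.012 ] w 0.0230144170215647 ff 49.3785434961319 j [ 37.7987  29.4158   0.9339  96.7305  -0.5752  53.8558 -49.6787]
```

servo_tool --deltas '[[[0,0,0.0025],[0,0,0]],[[0,0,0],[0,0,0]],[[0,0,0],[0,0,0]]]'

```text
t: 22.38
ee_pos: [0.447, -0.3965, 0.0149]
tool_rot: [[1.0, 0.024, 0.001], [0.024, -1.0, -0.0], [0.001, 0.0, -1.0]]
force: [-1.0, 0.3, -0.8]
width: 0.0232
finger_force: 49.4
```

servo_tool --deltas '[[[0,0,0],[0,0,0]],[[0,0,0],[0,0,0]],[[0,0,0],[0,0,0]],[[0,0,-0.01],[0,0,0]],[[0,0,-0.02],[0,0,0]]]' --claw 0.38

```text
t: 22.8
ee_pos: [0.4453, -0.3951, 0.0428]
tool_rot: [[1.0, 0.024, -0.004], [0.024, -1.0, 0.003], [-0.004, -0.003, -1.0]]
force: [0.1, 0.2, -0.6]
width: 0.0328
finger_force: 0.0
```

servo_tool --deltas '[[[0,0,-0.03],[0,0,0]],[[0,0,-0.04],[0,0,0]],[[0,0,-0.04],[0,0,0]],[[0,0,-0.04],[0,0,0]],[[0,0,-0.04],[0,0,0]]]'

```text
t: 23.22
ee_pos: [0.4463, -0.3961, 0.2375]
tool_rot: [[1.0, 0.024, 0.001], [0.024, -1.0, -0.001], [0.001, 0.001, -1.0]]
force: [1.6, -1.2, -0.8]
width: 0.0327
finger_force: 0.0
```

servo_tool --deltas '[[[0.009,-0.031,0],[0,0,0]],[[0.009,-0.031,0],[0,0,0]],[[0.009,-0.031,0],[0,0,0]],[[0.009,-0.031,0],[0,0,0]],[[0.009,-0.031,0],[0,0,0]]]'

```text
t: 23.63
ee_pos: [0.4881, -0.2389, 0.2356]
tool_rot: [[1.0, 0.024, 0.001], [0.024, -1.0, -0.001], [0.001, 0.001, -1.0]]
force: [1.8, -1.3, 0.7]
width: 0.0325
finger_force: 0.0
```

servo_tool --deltas '[[[0.009,-0.031,0],[0,0,0]],[[0.009,-0.031,0],[0,0,0]],[[0.009,-0.031,0],[0,0,0]],[[0.009,-0.031,0],[0,0,0]],[[0.009,-0.031,0],[0,0,0]]]'

```text
t: 24.05
ee_pos: [0.5294, -0.0828, 0.2356]
tool_rot: [[1.0, 0.024, 0.001], [0.024, -1.0, -0.0], [0.001, 0.0, -1.0]]
force: [-0.2, 0.6, 0.2]
width: 0.0323
finger_force: 0.0
```

servo_tool --deltas '[[[0.009,-0.031,0],[0,0,-0.114]],[[0,0,0],[0,0,-0.114]],[[0,0,0],[0,0,-0.114]],[[0,0,0],[0,0,-0.114]],[[0,0,0],[0,0,-0.114]]]'

```text
t: 24.47
ee_pos: [0.5375, -0.0529, 0.2354]
tool_rot: [[0.825, 0.565, 0.001], [0.565, -0.825, -0.0], [0.0, 0.001, -1.0]]
force: [0.9, -0.6, 0.5]
width: 0.0324
finger_force: 0.0
```

servo_tool --deltas '[[[0,0,0],[0,0,-0.114]],[[0,0,0],[0,0,-0.114]],[[0,0,0],[0,0,-0.114]],[[0,0,0],[0,0,-0.114]],[[0,0,0],[0,0,-0.114]]]'

```text
t: 24.88
ee_pos: [0.5375, -0.0531, 0.2354]
tool_rot: [[0.391, 0.92, 0.001], [0.92, -0.391, -0.0], [-0.0, 0.001, -1.0]]
force: [-0.6, 0.5, -0.1]
width: 0.0327
finger_force: 0.0
```

servo_tool --deltas '[[[0,0,0],[0,0,-0.114]],[[0,0,0],[0,0,-0.114]],[[0,0,0],[0,0,-0.114]],[[0,0,0],[0,0,-0.114]],[[0,0,0],[0,0,0]]]'

```text
t: 25.3
ee_pos: [0.5375, -0.0532, 0.2353]
tool_rot: [[-0.054, 0.999, 0.001], [0.999, 0.054, -0.0], [-0.0, 0.001, -1.0]]
force: [0.1, -0.5, -0.2]
width: 0.0323
finger_force: 0.0
```

Run:
```python
from h import *
st();plan([.537,-.051,.16],yaw=92.9)
im=grab_frame('top');np.save('top3.npy',im);p=camera_params('top')
h=cv2.cvtColor(im,cv2.COLOR_RGB2HSV).astype(int);m=((h[...,0]>12)&(h[...,0]<28)&(h[...,1]>120)&(h[...,2]>120)).astype(np.uint8);m[:190]=0
cs,_=cv2.findContours(m,cv2.RETR_EXTERNAL,cv2.CHAIN_APPROX_NONE)
for c in cs:
    if cv2.contourArea(c)>60:
        r=cv2.minAreaRect(onz(p,c.reshape(-1,2),.037)[:,:2].astype(np.float32));print('bar',c.reshape(-1,2).mean(0),r)
```

```text
t 25.3 p [ 0.5375 -0.0532  0.2353] yaw 93.1093098280167 z [ 0.0009 -0.0003 -1.    ] F [ 0.0677 -0.5152 -0.2482] M [-0.0029 -0.0123 -0.0179] w 0.03227744539438498 ff 0.0 j [ 20.2377  12.6129 -21.2235  90.8688   4.6664  77.3401   1.5707]
shift 2 x [ 0.0011 -0.0002  0.0376]  total [ 0.0022 -0.0005  0.0753]
turn 1 x [0.0008 0.0004 0.0037]  total [0.0008 0.0004 0.0037]
bar [367.7121 252.5303] ((0.4451700747013092, -0.3956040143966675), (0.06797678023576736, 0.0234813429415226), 1.703870415687561)
bar [378.962 222.557] ((0.5258187651634216, -0.428520143032074), (0.024106184020638466, 0.07938303053379059), 88.58369445800781)
```

servo_tool --deltas '[[[0.002,0,0.03],[0,0,0]],[[0,0,0.03],[0,0,0]],[[0,0,0.02],[0,0,0]],[[0,0,0.015],[0,0,0]],[[0,0,0],[0,0,0]]]'

```text
t: 25.77
ee_pos: [0.5353, -0.0511, 0.1363]
tool_rot: [[-0.045, 0.999, -0.006], [0.999, 0.045, 0.0], [0.001, -0.006, -1.0]]
force: [-0.5, -0.7, -0.8]
width: 0.0319
finger_force: 0.0
```

servo_tool --deltas '[[[0,0,0.01],[0,0,0]],[[0,0,0.009],[0,0,0]],[[0,0,0],[0,0,0]],[[0,0,0],[0,0,0]]]'

```text
t: 26.1
ee_pos: [0.5375, -0.0511, 0.1205]
tool_rot: [[-0.048, 0.999, -0.0], [0.999, 0.048, 0.0], [0.0, -0.0, -1.0]]
force: [-0.2, 0.4, -0.1]
width: 0.0321
finger_force: 0.0
```

servo_tool --deltas '[[[0,0,0],[0,0,0]],[[0,0,0],[0,0,0]],[[0,0,0],[0,0,0]],[[0,0,0],[0,0,0]],[[0,0,0],[0,0,0]]]' --claw 0 --squeeze 40

```text
t: 26.52
ee_pos: [0.5405, -0.0509, 0.1219]
tool_rot: [[-0.049, 0.999, 0.007], [0.999, 0.049, 0.0], [-0.0, 0.007, -1.0]]
force: [10.2, 0.4, -4.4]
width: 0.0123
finger_force: 39.0
```

Run:
```python
from h import *
st()
```

```text
t 26.5167 p [ 0.5405 -0.0509  0.1219] yaw 92.8076915124889 z [ 0.0067  0.0002 -1.    ] F [10.2281  0.3941 -4.3517] M [ 0.0415 -1.9376 -0.0055] w 0.012327524705886949 ff 39.041181206703186 j [ 19.4882  17.6979 -20.927   99.6952   6.9605  63.4917  -0.798 ]
```

Run:
```python
from h import *
a0=np.radians(170.4);N=20;th=np.linspace(0,1.58,N+1);P=.1501*np.c_[np.cos(a0-th),np.sin(a0-th)]
for i,d in enumerate(np.diff(P,axis=0)): print(i,'[[0, %.4f, %.4f],[0,0,0]]'%(d[0],-d[1]))
```

```text
0 [[0, 0.0024, -0.0116],[0,0,0]]
1 [[0, 0.0033, -0.0114],[0,0,0]]
2 [[0, 0.0042, -0.0111],[0,0,0]]
3 [[0, 0.0051, -0.0107],[0,0,0]]
4 [[0, 0.0059, -0.0103],[0,0,0]]
5 [[0, 0.0067, -0.0098],[0,0,0]]
6 [[0, 0.0075, -0.0092],[0,0,0]]
7 [[0, 0.0082, -0.0086],[0,0,0]]
8 [[0, 0.0088, -0.0079],[0,0,0]]
9 [[0, 0.0094, -0.0072],[0,0,0]]
10 [[0, 0.0100, -0.0064],[0,0,0]]
11 [[0, 0.0104, -0.0056],[0,0,0]]
12 [[0, 0.0108, -0.0048],[0,0,0]]
13 [[0, 0.0112, -0.0039],[0,0,0]]
14 [[0, 0.0115, -0.0030],[0,0,0]]
15 [[0, 0.0117, -0.0021],[0,0,0]]
16 [[0, 0.0118, -0.0012],[0,0,0]]
17 [[0, 0.0119, -0.0002],[0,0,0]]
18 [[0, 0.0118, 0.0007],[0,0,0]]
19 [[0, 0.0117, 0.0016],[0,0,0]]
```

servo_tool --deltas '[[[0,0.0045,-0.0116],[0,0,0]],[[0,0.0033,-0.0114],[0,0,0]],[[0,0.0042,-0.0111],[0,0,0]],[[0,0.0051,-0.0107],[0,0,0]],[[0,0.0059,-0.0103],[0,0,0]]]'

```text
t: 26.93
ee_pos: [0.5589, -0.05, 0.1749]
tool_rot: [[-0.049, 0.999, -0.004], [0.999, 0.049, 0.0], [0.0, -0.004, -1.0]]
force: [-0.9, 0.0, -7.7]
width: 0.0125
finger_force: 39.1
```

servo_tool --deltas '[[[0,0,0],[0,0,0]]]'

```text
t: 27.02
ee_pos: [0.5602, -0.05, 0.1768]
tool_rot: [[-0.049, 0.999, -0.001], [0.999, 0.049, -0.0], [-0.0, -0.001, -1.0]]
force: [-7.7, -0.1, 9.2]
width: 0.0125
finger_force: 40.7
```

Run:
```python
from h import *
st()
```

```text
t 27.0167 p [ 0.5602 -0.05    0.1768] yaw 92.79614344653034 z [-0.0011 -0.0003 -1.    ] F [-7.6946 -0.1234  9.1726] M [-0.067   1.89    0.0278] w 0.012535386510275625 ff 40.71871340274811 j [ 18.8859  17.5759 -21.0017  92.4229   6.5752  71.2835  -0.5446]
```

servo_tool --deltas '[[[0,0.0067,-0.0098],[0,0,0]],[[0,0.0075,-0.0092],[0,0,0]],[[0,0.0082,-0.0086],[0,0,0]],[[0,0.0088,-0.0079],[0,0,0]],[[0,0.0094,-0.0072],[0,0,0]]]'

```text
t: 27.43
ee_pos: [0.5964, -0.0483, 0.2195]
tool_rot: [[-0.048, 0.999, -0.01], [0.999, 0.048, -0.001], [-0.001, -0.01, -1.0]]
force: [-29.0, -0.1, 23.9]
width: 0.0124
finger_force: 40.7
```

servo_tool --deltas '[[[0,0.01,-0.0064],[0,0,0]],[[0,0.0104,-0.0056],[0,0,0]],[[0,0.0108,-0.0048],[0,0,0]],[[0,0.0112,-0.0039],[0,0,0]],[[0,0.0115,-0.003],[0,0,0]]]'

```text
t: 27.85
ee_pos: [0.6542, -0.0455, 0.245]
tool_rot: [[-0.049, 0.999, 0.0], [0.999, 0.049, -0.001], [-0.001, 0.0, -1.0]]
force: [-10.9, 0.5, 6.8]
width: 0.0125
finger_force: 40.8
```

servo_tool --deltas '[[[0,0.0117,-0.0021],[0,0,0]],[[0,0.0118,-0.0012],[0,0,0]],[[0,0.0119,0],[0,0,0]],[[0,0.0118,0.0007],[0,0,0]],[[0,0.0117,0.0016],[0,0,0]]]'

```text
t: 28.27
ee_pos: [0.7135, -0.0425, 0.2446]
tool_rot: [[-0.049, 0.999, 0.0], [0.999, 0.049, -0.0], [-0.0, 0.0, -1.0]]
force: [-7.6, 0.0, 7.2]
width: 0.0127
finger_force: 43.4
```

servo_tool --deltas '[[[0,0,0],[0,0,0]],[[0,0,0],[0,0,0]]]'

```text
t: 28.43
ee_pos: [0.7154, -0.0424, 0.2443]
tool_rot: [[-0.049, 0.999, 0.005], [0.999, 0.049, 0.0], [0.0, 0.005, -1.0]]
force: [5.2, 0.0, 2.2]
width: 0.0124
finger_force: 43.0
```

Run:
```python
from h import *
st();cmp()
save('s4',grab_frame('scene')[100:290,150:380],3.4)
```

```text
t 28.4333 p [ 0.7154 -0.0424  0.2443] yaw 92.78297597501529 z [ 0.0047  0.0003 -1.    ] F [5.1574 0.0137 2.1618] M [ 0.0041 -1.3405 -0.0124] w 0.012377068111311637 ff 43.001171350479126 j [ 11.3628  35.1277 -19.264   58.7156  10.9595  87.4685  -2.2444]
stud shift px(img) [-0.0395 -0.0498] cc 0.9824
bar2 shift px(img) [-0.1424 -0.3474] cc 0.1918
bar1 fail
arm shift px(img) [10.9388  2.9552] cc 0.1495
handle shift px(img) [ 0.1936 -0.6561] cc 0.7016
column shift px(img) [0.0202 0.0275] cc 0.981
```

View pics/s4.png

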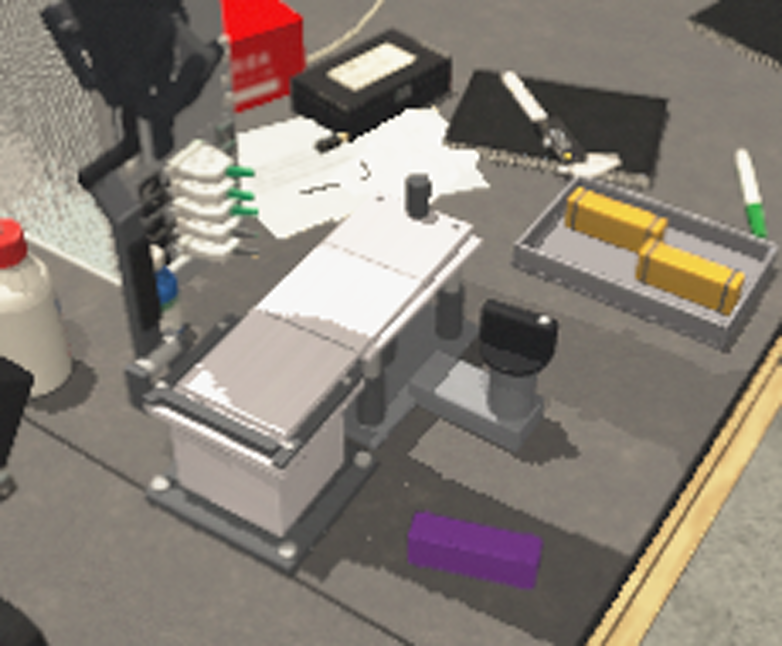

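The hold-down bar is upright with its handle in the gripper at (150,140). Both bars are in the tray at (615,220) and (690,275), and the plate is flush on the platform. Next I'll release the handle and go to the stud.

servo_tool --deltas '[[[0,-0.002,0],[0,0,0]],[[0,0,0],[0,0,0]],[[0,0,0],[0,0,0]],[[0,0,-0.01],[0,0,0]],[[0,0,-0.02],[0,0,0]]]' --claw 0.38

```text
t: 29.05
ee_pos: [0.7103, -0.0427, 0.2706]
tool_rot: [[-0.049, 0.999, -0.006], [0.999, 0.049, -0.0], [0.0, -0.006, -1.0]]
force: [0.8, -0.2, 0.7]
width: 0.0324
finger_force: 0.0
```

servo_tool --deltas '[[[0,0,-0.02],[0,0,0]],[[0,0,-0.01],[0,0,0]],[[-0.028,-0.014,0],[0,0,0]],[[-0.028,-0.014,0],[0,0,0]],[[-0.028,-0.014,0],[0,0,0]]]'

```text
t: 29.47
ee_pos: [0.6735, -0.1286, 0.3032]
tool_rot: [[-0.051, 0.999, 0.0], [0.999, 0.051, 0.0], [0.0, 0.0, -1.0]]
force: [0.9, -0.1, -0.7]
width: 0.0324
finger_force: 0.0
```

servo_tool --deltas '[[[-0.028,-0.014,0],[0,0,0]],[[-0.028,-0.014,0],[0,0,0]],[[-0.028,-0.014,0.02],[0,0,0]],[[-0.028,-0.014,0.02],[0,0,0]],[[0,0,0.02],[0,0,0]]]' --claw 0.5

```text
t: 29.88
ee_pos: [0.6199, -0.2526, 0.2428]
tool_rot: [[-0.038, 0.999, -0.001], [0.999, 0.038, -0.005], [-0.005, -0.001, -1.0]]
force: [-1.3, -1.9, -0.2]
width: 0.0428
finger_force: 0.0
```

servo_tool --deltas '[[[0,0,0.02],[0,0,0]],[[0,0,0],[0,0,0]],[[0,0,0],[0,0,0]]]'

```text
t: 30.13
ee_pos: [0.6228, -0.2427, 0.2222]
tool_rot: [[-0.049, 0.999, -0.002], [0.999, 0.049, 0.001], [0.001, -0.002, -1.0]]
force: [0.1, 0.7, 0.4]
width: 0.0426
finger_force: 0.0
```

Run:
```python
from h import *
st();plan([.627,-.2415,.1135],yaw=92.9)
p=camera_params('wrist');im=grab_frame('wrist');print(proj(p,[.627,-.2415,.142]))
u,v=proj(p,[.627,-.2415,.142])[0].astype(int)
h=im.max(2).astype(np.uint8);m=(h<75).astype(np.uint8)
n,l,s,c=cv2.connectedComponentsWithStats(m)
for i in range(1,n):
    if s[i,4]>60: print(s[i],c[i],onz(p,[c[i]],.142))
p=camera_params('top');im=grab_frame('top');save('t5',im[140:270,190:390],4)
```

```text
t 30.1333 p [ 0.6228 -0.2427  0.2222] yaw 92.82800703863579 z [-0.0022  0.0011 -1.    ] F [0.0804 0.7208 0.3909] M [ 0.0078 -0.0811  0.0287] w 0.04264879482848674 ff 0.0 j [ 29.7068  28.9808 -17.2732  70.5455   8.3256  81.8064  16.1028]
shift 3 x [0.0003 0.0015 0.0362]  total [0.0008 0.0045 0.1087]
turn 1 x [-0.0021 -0.0012 -0.0013]  total [-0.0021 -0.0012 -0.0013]
[[257.2583 199.6306]]
[   0    0   38   97 2721] [16.2429 47.5968] [[ 0.4538 -0.1389  0.142 ]]
[61  0 24 10 78] [75.4744  3.8974] [[ 0.4985 -0.1105  0.142 ]]
[179   0  20  84 655] [192.1237  36.1145] [[ 0.5764 -0.127   0.142 ]]
[473   2  13  21  68] [479.7206  12.7059] [[ 0.7693 -0.102   0.142 ]]
[ 378   21   72   84 1885] [411.3942  56.6483] [[ 0.728  -0.1321  0.142 ]]
[ 416   40   96  185 8177] [475.2717 128.9538] [[ 0.7859 -0.1783  0.142 ]]
[   38    71   161   140 14926] [118.0319 146.0472] [[ 0.5203 -0.2044  0.142 ]]
[405 140  15  39 333] [411.8468 158.6877] [[ 0.7426 -0.203   0.142 ]]
[248 180  25  32 604] [259.1672 195.9255] [[ 0.6283 -0.2384  0.142 ]]
[    0   202   512   182 45487] [249.1952 326.0029] [[ 0.6264 -0.3628  0.142 ]]
[305 216  21  21 147] [317.6939 227.8844] [[ 0.6774 -0.2632  0.142 ]]
[266 244  22  14 103] [277.3981 250.9515] [[ 0.6462 -0.2856  0.142 ]]
[ 71 246  77  31 721] [102.5395 264.1207] [[ 0.4987 -0.3057  0.142 ]]
```

servo_tool --deltas '[[[0.001,0.0045,0.03],[0,0,0]],[[0,0,0.03],[0,0,0]],[[0,0,0.025],[0,0,0]],[[0,0,0.015],[0,0,0]],[[0,0,0],[0,0,0]]]'

```text
t: 30.65
ee_pos: [0.6268, -0.2408, 0.1202]
tool_rot: [[-0.05, 0.999, -0.004], [0.999, 0.05, 0.002], [0.002, -0.004, -1.0]]
force: [-0.2, -0.7, 0.1]
width: 0.0424
finger_force: 0.0
```

servo_tool --deltas '[[[0,0,0.005],[0,0,0]],[[0,0,0],[0,0,0]],[[0,0,0],[0,0,0]]]'

```text
t: 30.9
ee_pos: [0.629, -0.242, 0.1199]
tool_rot: [[-0.049, 0.999, 0.003], [0.999, 0.049, -0.001], [-0.001, 0.003, -1.0]]
force: [0.0, -0.5, -0.2]
width: 0.0425
finger_force: 0.0
```

Run:
```python
from h import *
st();plan([.627,-.2415,.114],yaw=92.9)
```

```text
t 30.9 p [ 0.629  -0.242   0.1199] yaw 92.82238454268769 z [ 0.0029 -0.0009 -1.    ] F [ 0.0165 -0.4858 -0.2319] M [-0.0052  0.0231  0.0142] w 0.0424553127910171 ff 0.0 j [ 29.5854  32.846  -16.8999  77.943    9.6401  70.4346  14.8611]
shift 1 x [ 0.0006 -0.002   0.0059]  total [ 0.0006 -0.002   0.0059]
turn 1 x [ 0.0029  0.0011 -0.0014]  total [ 0.0029  0.0011 -0.0014]
```

servo_tool --deltas '[[[0,-0.002,0.0035],[0,0,0]],[[0,0,0],[0,0,0]]]'

```text
t: 31.07
ee_pos: [0.6259, -0.2421, 0.115]
tool_rot: [[-0.049, 0.999, 0.001], [0.999, 0.049, -0.0], [-0.001, 0.001, -1.0]]
force: [0.2, 0.1, -0.8]
width: 0.0428
finger_force: 0.0
```

servo_tool --deltas '[[[0,0,0],[0,0,0]],[[0,0,0],[0,0,0]],[[0,0,0],[0,0,0]],[[0,0,0],[0,0,0]],[[0,0,0],[0,0,0]]]' --claw 0 --squeeze 40

```text
t: 31.48
ee_pos: [0.6261, -0.2421, 0.115]
tool_rot: [[-0.049, 0.999, 0.001], [0.999, 0.049, -0.0], [-0.0, 0.001, -1.0]]
force: [-1.6, -0.6, 4.5]
width: 0.0187
finger_force: 39.0
```

Run:
```python
from h import *
st()
```

```text
t 31.4833 p [ 0.6261 -0.2421  0.115 ] yaw 92.80515525460095 z [ 0.0008 -0.0003 -1.    ] F [-1.5879 -0.5865  4.4506] M [0.0383 0.1571 0.0282] w 0.01871498399006975 ff 39.02542591094971 j [ 29.7197  32.8443 -16.8818  78.6095   9.6579  69.9008  14.8822]
```

servo_tool --deltas '[[[-0.003,0,-0.0005],[0,0,0]],[[-0.006,0,0],[0,0,0]],[[-0.007,0,0],[0,0,0]],[[-0.007,0,0],[0,0,0]],[[-0.007,0,0],[0,0,0]]]'

```text
t: 31.9
ee_pos: [0.6275, -0.2726, 0.115]
tool_rot: [[-0.049, 0.999, 0.0], [0.999, 0.049, 0.0], [0.0, 0.0, -1.0]]
force: [-0.1, 3.9, 3.4]
width: 0.0187
finger_force: 39.2
```

servo_tool --deltas '[[[-0.007,0,0],[0,0,0]],[[-0.007,0,0],[0,0,0]],[[-0.007,0,0],[0,0,0]],[[-0.007,0,0],[0,0,0]],[[-0.007,0,0],[0,0,0]]]'

```text
t: 32.32
ee_pos: [0.6288, -0.3078, 0.1147]
tool_rot: [[-0.049, 0.999, -0.0], [0.999, 0.049, -0.0], [0.0, -0.0, -1.0]]
force: [0.0, 2.8, 2.3]
width: 0.019
finger_force: 39.3
```

Run:
```python
from h import *
st()
```

```text
t 32.3167 p [ 0.6288 -0.3078  0.1147] yaw 92.7905070944214 z [-0.0003 -0.     -1.    ] F [0.0281 2.8099 2.3145] M [ 0.6012 -0.0275 -0.0326] w 0.018981327333389687 ff 39.2573082447052 j [ 33.3416  36.2896 -15.7622  73.0367   9.7406  71.9784  20.2721]
```

Moved 65 mm so far. I'll go on to about 92 mm, then look.

servo_tool --deltas '[[[-0.007,0,0],[0,0,0]],[[-0.007,0,0],[0,0,0]],[[-0.007,0,0],[0,0,0]],[[-0.006,0,0],[0,0,0]],[[0,0,0],[0,0,0]]]'

```text
t: 32.73
ee_pos: [0.6297, -0.3365, 0.1146]
tool_rot: [[-0.047, 0.999, -0.0], [0.999, 0.047, -0.002], [-0.001, -0.0, -1.0]]
force: [-0.5, -3.4, 3.1]
width: 0.0189
finger_force: 39.2
```

servo_tool --deltas '[[[0,0,0],[0,0,0]],[[0,0,0],[0,0,0]]]'

```text
t: 32.9
ee_pos: [0.63, -0.3351, 0.115]
tool_rot: [[-0.048, 0.999, 0.0], [0.999, 0.048, -0.001], [-0.001, -0.0, -1.0]]
force: [-0.8, -2.9, 1.5]
width: 0.0186
finger_force: 39.2
```

Run:
```python
from h import *
st()
save('s6',grab_frame('scene')[100:290,150:380],3.4)
```

```text
t 32.9 p [ 0.63   -0.3351  0.115 ] yaw 92.73974265879845 z [ 0.     -0.0015 -1.    ] F [-0.7515 -2.8661  1.4908] M [-0.4215  0.0716  0.0018] w 0.018621826083257922 ff 39.151214361190796 j [ 34.6802  37.8603 -15.3025  70.3843   9.8335  72.9571  22.3276]
```

View pics/s6.png

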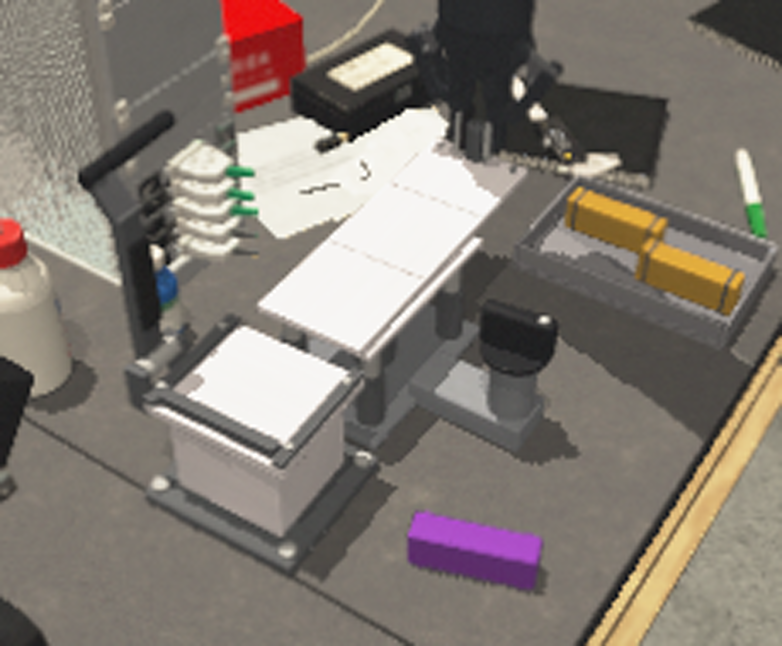

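The plate is clear of the stand. Its rear edge runs (258,305) to (360,355) against the stand edge at (235,318) to (360,378), and it lies on the platform. The hold-down bar stays upright and the bars stay in the tray. Now I'll release the stud and go back to the jack knob.

servo_tool --deltas '[[[0,0,0],[0,0,0]],[[0,0,0],[0,0,0]],[[0,0,0],[0,0,0]],[[0,0,-0.01],[0,0,0]],[[0,0,-0.02],[0,0,0]]]' --claw 0.5

```text
t: 33.37
ee_pos: [0.6289, -0.3328, 0.1424]
tool_rot: [[-0.05, 0.999, -0.005], [0.999, 0.05, 0.003], [0.003, -0.005, -1.0]]
force: [0.2, -0.8, 0.2]
width: 0.0428
finger_force: 0.0
```

servo_tool --deltas '[[[0,0,-0.03],[0,0,0]],[[0,0,-0.025],[0,0,0]],[[0.028,-0.0204,0],[0,0,0]],[[0.028,-0.0204,0],[0,0,0]],[[0.028,-0.0204,0],[0,0,0]]]'

```text
t: 33.78
ee_pos: [0.5648, -0.252, 0.2009]
tool_rot: [[-0.049, 0.999, 0.002], [0.999, 0.049, -0.0], [-0.0, 0.002, -1.0]]
force: [0.6, 1.0, 0.8]
width: 0.0426
finger_force: 0.0
```

servo_tool --deltas '[[[0.028,-0.0204,0],[0,0,0]],[[0.028,-0.0204,0],[0,0,0]],[[0.028,-0.0204,0],[0,0,0]],[[0,0,0],[0,0,0.12]],[[0,0,0],[0,0,0.12]]]'

```text
t: 34.2
ee_pos: [0.499, -0.1698, 0.2012]
tool_rot: [[0.192, 0.981, 0.001], [0.981, -0.192, -0.001], [-0.0, 0.001, -1.0]]
force: [-0.3, -1.3, -0.4]
width: 0.0431
finger_force: 0.0
```

servo_tool --deltas '[[[0,0,0],[0,0,0.12]],[[0,0,0],[0,0,0.12]],[[0,0,0],[0,0,0.12]],[[0,0,0],[0,0,0.12]],[[0,0,0],[0,0,0.12]]]'

```text
t: 34.62
ee_pos: [0.5, -0.1717, 0.2008]
tool_rot: [[0.715, 0.699, 0.001], [0.699, -0.715, -0.0], [0.0, 0.001, -1.0]]
force: [-0.6, -0.5, 0.3]
width: 0.0428
finger_force: 0.0
```

servo_tool --deltas '[[[0,0,0],[0,0,0.12]],[[0,0,0],[0,0,0.12]],[[0,0,0],[0,0,0.12]],[[0,0,0],[0,0,0.12]],[[0,0,0],[0,0,0.12]]]'

```text
t: 35.03
ee_pos: [0.5, -0.1717, 0.2008]
tool_rot: [[0.985, 0.174, 0.001], [0.174, -0.985, -0.0], [0.001, 0.0, -1.0]]
force: [-0.8, -0.0, -0.3]
width: 0.0428
finger_force: 0.0
```

servo_tool --deltas '[[[0,0,0],[0,0,0.04]],[[0,0,0],[0,0,0]]]'

```text
t: 35.2
ee_pos: [0.5001, -0.1717, 0.2007]
tool_rot: [[0.99, 0.138, 0.001], [0.138, -0.99, -0.0], [0.001, 0.0, -1.0]]
force: [0.2, -0.2, 0.0]
width: 0.0427
finger_force: 0.0
```

Run:
```python
from h import *
st();plan([.499,-.1727,.13],yaw=7.9)
```

```text
t 35.2 p [ 0.5001 -0.1717  0.2007] yaw 7.9358238804225865 z [ 0.0008 -0.0001 -1.    ] F [ 0.1731 -0.2435  0.0224] M [-0.039  -0.0345 -0.0115] w 0.04266474119851204 ff 0.0 j [ 25.4768  11.6012 -11.516   95.9835   2.4043  72.6109 -68.5913]
shift 2 x [-0.0006  0.0004  0.0354]  total [-0.0012  0.0008  0.0707]
turn 1 x [ 0.0002 -0.0008  0.0006]  total [ 0.0002 -0.0008  0.0006]
```

servo_tool --deltas '[[[-0.0015,0.001,0.03],[0,0,0]],[[0,0,0.03],[0,0,0]],[[0,0,0.025],[0,0,0]],[[0,0,0.015],[0,0,0]],[[0,0,0.007],[0,0,0]]]'

```text
t: 35.62
ee_pos: [0.4972, -0.1726, 0.0908]
tool_rot: [[0.99, 0.142, -0.003], [0.142, -0.99, 0.001], [-0.003, -0.002, -1.0]]
force: [-0.8, 0.1, 0.2]
width: 0.0424
finger_force: 0.0
```

servo_tool --deltas '[[[0,0,0],[0,0,0]],[[0,0,0],[0,0,0]],[[0,0,0],[0,0,0]]]'

```text
t: 35.87
ee_pos: [0.4996, -0.1735, 0.0945]
tool_rot: [[0.99, 0.14, 0.002], [0.14, -0.99, -0.001], [0.002, 0.001, -1.0]]
force: [0.0, 0.0, 0.7]
width: 0.0427
finger_force: 0.0
```

servo_tool --deltas '[[[0,0,0],[0,0,0]],[[0,0,0],[0,0,0]],[[0,0,0],[0,0,0]],[[0,0,0],[0,0,0]],[[0,0,0],[0,0,0]]]' --claw 0 --squeeze 45

```text
t: 36.28
ee_pos: [0.4991, -0.1731, 0.094]
tool_rot: [[0.99, 0.14, 0.001], [0.14, -0.99, -0.0], [0.001, 0.0, -1.0]]
force: [-1.7, 0.8, 5.8]
width: 0.0131
finger_force: 44.5
```

servo_tool --deltas '[[[0,0,0],[0,0,-0.05]],[[0,0,0],[0,0,-0.08]],[[0,0,0],[0,0,-0.08]],[[0,0,0],[0,0,-0.08]],[[0,0,0],[0,0,-0.08]]]'

```text
t: 36.7
ee_pos: [0.499, -0.1729, 0.094]
tool_rot: [[0.871, 0.492, 0.001], [0.492, -0.871, 0.0], [0.001, 0.001, -1.0]]
force: [-2.2, 2.3, 7.1]
width: 0.0128
finger_force: 44.5
```

Run:
```python
from h import *
st()
```

```text
t 36.7 p [ 0.499  -0.1729  0.094 ] yaw 29.452461348903757 z [ 0.0013  0.     -1.    ] F [-2.1546  2.3204  7.1046] M [ 0.4519  0.49   -0.1254] w 0.0128304599444924 ff 44.479790925979614 j [ 27.9981  17.3446 -14.561  103.5183   4.9597  59.6829 -48.9774]
```

servo_tool --deltas '[[[0,0,0],[0,0,-0.1]],[[0,0,0],[0,0,-0.1]],[[0,0,0],[0,0,-0.1]],[[0,0,0],[0,0,-0.1]],[[0,0,0],[0,0,-0.1]]]'

```text
t: 37.12
ee_pos: [0.4989, -0.1727, 0.094]
tool_rot: [[0.528, 0.85, 0.001], [0.85, -0.528, 0.0], [0.001, 0.001, -1.0]]
force: [-3.6, 2.4, 8.8]
width: 0.0131
finger_force: 44.6
```

servo_tool --deltas '[[[0,0,0],[0,0,-0.1]],[[0,0,0],[0,0,-0.1]],[[0,0,0],[0,0,-0.1]],[[0,0,0],[0,0,-0.1]],[[0,0,0],[0,0,-0.1]]]'

```text
t: 37.53
ee_pos: [0.4986, -0.1726, 0.094]
tool_rot: [[0.056, 0.998, 0.0], [0.998, -0.056, 0.0], [0.0, 0.0, -1.0]]
force: [-4.7, 3.3, 9.7]
width: 0.013
finger_force: 44.8
```

Run:
```python
from h import *
st()
```

```text
t 37.5333 p [ 0.4986 -0.1726  0.094 ] yaw 86.81213736009813 z [ 0.0003  0.0003 -1.    ] F [-4.7167  3.2807  9.7238] M [ 0.7663  1.0016 -0.2195] w 0.012991687164972045 ff 44.840941429138184 j [ 35.3919  18.2925 -23.4368 103.2032   8.2513  60.1692   5.7078]
```

servo_tool --deltas '[[[0,0,0],[0,0,-0.1]],[[0,0,0],[0,0,-0.1]],[[0,0,0],[0,0,-0.1]],[[0,0,0],[0,0,-0.1]],[[0,0,0],[0,0,-0.1]]]'

```text
t: 37.95
ee_pos: [0.4983, -0.1727, 0.094]
tool_rot: [[-0.43, 0.903, -0.0], [0.903, 0.43, 0.0], [0.0, -0.0, -1.0]]
force: [-6.0, 4.0, 10.3]
width: 0.0133
finger_force: 45.1
```

servo_tool --deltas '[[[0,0,0],[0,0,-0.1]],[[0,0,0],[0,0,-0.1]],[[0,0,0],[0,0,-0.1]],[[0,0,0],[0,0,-0.1]],[[0,0,0],[0,0,-0.1]]]'

```text
t: 38.37
ee_pos: [0.4981, -0.1728, 0.094]
tool_rot: [[-0.81, 0.586, -0.001], [0.586, 0.81, -0.0], [0.001, -0.001, -1.0]]
force: [-6.8, 2.6, 11.2]
width: 0.0131
finger_force: 45.2
```

Run:
```python
from h import *
st()
```

```text
t 38.3667 p [ 0.4981 -0.1728  0.094 ] yaw 144.09193085558744 z [-0.0008 -0.0001 -1.    ] F [-6.7945  2.6262 11.1917] M [ 0.7633  1.5243 -0.0972] w 0.013059086162203122 ff 45.19329071044922 j [ 43.1157  19.7939 -32.8808 102.8867  12.1649  60.8984  59.9035]
```

servo_tool --deltas '[[[0.001,-0.001,-0.0005],[0,0,-0.1]],[[0,0,0],[0,0,-0.1]],[[0,0,0],[0,0,-0.1]],[[0,0,0],[0,0,-0.1]],[[0,0,0],[0,0,-0.1]]]'

```text
t: 38.78
ee_pos: [0.4978, -0.1731, 0.0941]
tool_rot: [[-0.992, 0.126, 0.002], [0.126, 0.992, 0.0], [-0.002, 0.0, -1.0]]
force: [0.7, 1.0, 1.7]
width: 0.0133
finger_force: 45.0
```

servo_tool --deltas '[[[0,0,0],[0,0,-0.1]],[[0,0,0],[0,0,-0.04]],[[0,0,0],[0,0,0]],[[0,0,0],[0,0,0]]]'

```text
t: 39.12
ee_pos: [0.4979, -0.1732, 0.0941]
tool_rot: [[-1.0, -0.007, 0.002], [-0.007, 1.0, 0.0], [-0.002, 0.0, -1.0]]
force: [1.5, 2.2, 4.9]
width: 0.0134
finger_force: 45.5
```

Run:
```python
from h import *
st()
```

```text
t 39.1167 p [ 0.4979 -0.1732  0.0941] yaw -179.60883178583498 z [ 0.0016  0.0001 -1.    ] F [1.4724 2.1509 4.8855] M [ 0.5472 -0.1827  0.0203] w 0.013386020164693717 ff 45.4662823677063 j [ 48.3383  21.0697 -39.3268 102.8013  15.0178  61.3576  94.0245]
```

servo_tool --deltas '[[[0,0,0],[0,0,-0.03]],[[0,0,0],[0,0,0]],[[0,0,0],[0,0,0]]]'

```text
t: 39.37
ee_pos: [0.4978, -0.1732, 0.094]
tool_rot: [[-0.999, -0.035, 0.002], [-0.035, 0.999, 0.0], [-0.002, 0.0, -1.0]]
force: [1.5, 3.7, 5.5]
width: 0.0133
finger_force: 46.7
```

Run:
```python
from h import *
st()
```

```text
t 39.3667 p [ 0.4978 -0.1732  0.094 ] yaw -177.9714614588781 z [ 0.0015  0.0003 -1.    ] F [1.5154 3.6522 5.538 ] M [ 0.7492 -0.207  -0.9247] w 0.01332805442134305 ff 46.680434346199036 j [ 48.5665  21.1425 -39.6093 102.7928  15.1456  61.3919  95.5674]
```

servo_tool --deltas '[[[0,0,0],[0,0,-0.03]],[[0,0,0],[0,0,0]],[[0,0,0],[0,0,0]]]'

```text
t: 39.62
ee_pos: [0.4981, -0.1732, 0.0941]
tool_rot: [[-0.998, -0.065, 0.002], [-0.065, 0.998, 0.0], [-0.002, 0.0, -1.0]]
force: [2.7, 3.2, 5.4]
width: 0.0129
finger_force: 57.2
```

Run:
```python
from h import *
st()
```

```text
t 39.6167 p [ 0.4981 -0.1732  0.0941] yaw -176.2602370561021 z [ 0.0021  0.0003 -1.    ] F [2.7073 3.2415 5.4037] M [ 0.7295 -0.4815 -1.097 ] w 0.01292409874059017 ff 57.20136091404129 j [ 48.8116  21.2229 -39.9253 102.7699  15.2974  61.4067  97.162 ]
```

Mz jumped to about -1 N m at yaw 182°, so the knob is at its bottom stop. I'll relieve it, release, and go up.

servo_tool --deltas '[[[0,0,0],[0,0,0.04]],[[0,0,0],[0,0,0]]]'

```text
t: 39.78
ee_pos: [0.4981, -0.1732, 0.094]
tool_rot: [[-1.0, -0.025, 0.002], [-0.025, 1.0, -0.0], [-0.002, -0.0, -1.0]]
force: [2.5, 2.3, 5.7]
width: 0.0131
finger_force: 46.3
```

servo_tool --deltas '[[[0,0,0],[0,0,0]],[[0,0,0],[0,0,0]],[[0,0,0],[0,0,0]],[[0,0,-0.01],[0,0,0]],[[0,0,-0.02],[0,0,0]]]' --claw 0.45

```text
t: 40.2
ee_pos: [0.495, -0.1733, 0.1218]
tool_rot: [[-1.0, -0.028, -0.005], [-0.028, 1.0, 0.002], [0.005, 0.002, -1.0]]
force: [0.4, 0.3, 0.4]
width: 0.0385
finger_force: 0.0
```

servo_tool --deltas '[[[0,0,-0.035],[0,0,0]],[[0,0,-0.035],[0,0,0]],[[0,0,-0.035],[0,0,0]],[[0,0,-0.035],[0,0,0]],[[0,0,-0.035],[0,0,0]]]'

```text
t: 40.62
ee_pos: [0.4965, -0.1733, 0.3008]
tool_rot: [[-1.0, -0.029, 0.0], [-0.029, 1.0, -0.0], [-0.0, -0.0, -1.0]]
force: [1.1, 0.0, -0.7]
width: 0.0385
finger_force: 0.0
```

servo_tool --deltas '[[[0,0,0],[0,0,0.12]],[[0,0,0],[0,0,0.12]],[[0,0,0],[0,0,0.12]],[[0,0,0],[0,0,0.12]],[[0,0,0],[0,0,0.12]]]'

```text
t: 41.03
ee_pos: [0.4968, -0.1735, 0.299]
tool_rot: [[-0.838, 0.546, -0.0], [0.546, 0.838, -0.0], [-0.0, -0.0, -1.0]]
force: [0.8, -0.0, 0.5]
width: 0.0384
finger_force: 0.0
```

servo_tool --deltas '[[[0,0,0],[0,0,0.12]],[[0,0,0],[0,0,0.12]],[[0,0,0],[0,0,0.12]],[[0,0,0],[0,0,0.12]],[[0,0,0],[0,0,0.12]]]'

```text
t: 41.45
ee_pos: [0.4968, -0.1735, 0.2989]
tool_rot: [[-0.383, 0.924, -0.0], [0.924, 0.383, -0.0], [0.0, -0.0, -1.0]]
force: [-0.8, 0.3, 0.1]
width: 0.0381
finger_force: 0.0
```

servo_tool --deltas '[[[0,0,0],[0,0,0.12]],[[0,0,0],[0,0,0.12]],[[0,0,0],[0,0,0.11]],[[0,0,0],[0,0,0]],[[0,0,0],[0,0,0]]]'

```text
t: 41.87
ee_pos: [0.4969, -0.1734, 0.2988]
tool_rot: [[-0.053, 0.999, -0.0], [0.999, 0.053, -0.0], [-0.0, -0.0, -1.0]]
force: [-1.0, -1.0, -0.4]
width: 0.0383
finger_force: 0.0
```

Run:
```python
from h import *
st();plan([.7145,-.0424,.3],yaw=92.8)
sc=grab_frame('scene');save('s7',sc[100:290,150:380],3.4)
im=grab_frame('top');np.save('top4.npy',im)
```

```text
t 41.8667 p [ 0.4969 -0.1734  0.2988] yaw 93.02190300337031 z [-0.     -0.0001 -1.    ] F [-0.9623 -0.9898 -0.4183] M [-0.0339  0.0336 -0.0324] w 0.03834600925833582 ff 0.0 j [ 43.388   10.6558 -32.1825  85.9643   5.6789  85.0128  14.1797]
shift 6 x [ 0.0199  0.0374 -0.0002]  total [ 0.1194  0.2242 -0.0012]
turn 1 x [-0.      0.0001  0.0039]  total [-0.      0.0001  0.0039]
```

View pics/s7.png

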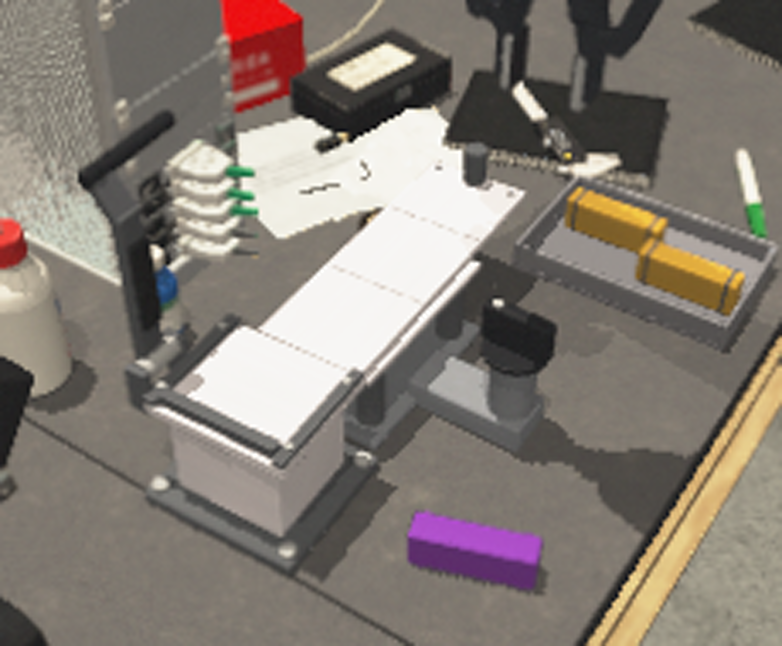

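The platform is down with the plate lying on it. The hold-down bar is still upright with its handle at (130,150). Now I'll fold it back.

servo_tool --deltas '[[[0.017,0.032,0],[0,0,0]],[[0.017,0.032,0],[0,0,0]],[[0.017,0.032,0],[0,0,0]],[[0.017,0.032,0],[0,0,0]],[[0.017,0.032,0],[0,0,0]]]'

```text
t: 42.38
ee_pos: [0.6539, -0.0803, 0.2983]
tool_rot: [[-0.051, 0.999, -0.0], [0.999, 0.051, -0.0], [-0.0, -0.0, -1.0]]
force: [-0.3, 0.1, 0.6]
width: 0.0383
finger_force: 0.0
```

servo_tool --deltas '[[[0.017,0.032,0],[0,0,0]],[[0.017,0.032,0],[0,0,0.004]],[[0,0,0],[0,0,0]],[[0,0,0],[0,0,0]]]'

```text
t: 42.72
ee_pos: [0.7158, -0.041, 0.2953]
tool_rot: [[-0.051, 0.999, -0.004], [0.999, 0.051, 0.002], [0.003, -0.004, -1.0]]
force: [0.4, 1.0, -0.4]
width: 0.0384
finger_force: 0.0
```

Run:
```python
from h import *
st();plan([.7145,-.0424,.2443],yaw=92.8)
```

```text
t 42.7167 p [ 0.7158 -0.041   0.2953] yaw 92.91896333203027 z [-0.004   0.0024 -1.    ] F [ 0.4307  0.9833 -0.3537] M [-0.0026 -0.0102 -0.0144] w 0.038359181482169186 ff 0.0 j [ 16.6228  37.5478 -32.8555  51.077   19.2342  95.9365  -5.5754]
shift 2 x [-0.0007 -0.0006  0.0255]  total [-0.0014 -0.0012  0.051 ]
turn 1 x [-0.0039 -0.0026  0.0021]  total [-0.0039 -0.0026  0.0021]
```

servo_tool --deltas '[[[-0.001,-0.001,0.02],[0,0,0]],[[0,0,0.02],[0,0,0]],[[0,0,0.01],[0,0,0]],[[0,0,0],[0,0,0]],[[0,0,0],[0,0,0]]]'

```text
t: 43.13
ee_pos: [0.7135, -0.0458, 0.2491]
tool_rot: [[-0.045, 0.999, -0.0], [0.999, 0.045, -0.001], [-0.001, -0.0, -1.0]]
force: [-0.2, -1.0, 0.7]
width: 0.038
finger_force: 0.0
```

servo_tool --deltas '[[[0,0,0],[0,0,0]],[[0,0,0],[0,0,0]],[[0,0,0],[0,0,0]],[[0,0,0],[0,0,0]],[[0,0,0],[0,0,0]]]' --claw 0 --squeeze 40

```text
t: 43.55
ee_pos: [0.7147, -0.0449, 0.2505]
tool_rot: [[-0.045, 0.999, 0.003], [0.999, 0.045, -0.0], [-0.0, 0.003, -1.0]]
force: [-0.5, -1.0, 7.3]
width: 0.0128
finger_force: 39.3
```

Run:
```python
from h import *
st()
```

```text
t 43.55 p [ 0.7147 -0.0449  0.2505] yaw 92.56014775976777 z [ 0.0032 -0.0003 -1.    ] F [-0.5037 -1.0315  7.3305] M [-0.1952  0.1054  0.0386] w 0.012800461335465968 ff 39.337899684906006 j [ 18.3368  37.2104 -32.9374  57.5442  19.2401  89.7721  -6.4126]
```

servo_tool --deltas '[[[0,-0.0115,-0.0016],[0,0,0]],[[0,-0.0118,-0.0007],[0,0,0]],[[0,-0.0119,0],[0,0,0]],[[0,-0.0118,0.0012],[0,0,0]],[[0,-0.0117,0.0021],[0,0,0]]]'

```text
t: 43.97
ee_pos: [0.6578, -0.0476, 0.2512]
tool_rot: [[-0.044, 0.999, 0.01], [0.999, 0.044, -0.0], [-0.001, 0.01, -1.0]]
force: [6.8, -1.2, 5.3]
width: 0.0123
finger_force: 39.9
```

servo_tool --deltas '[[[0,-0.0115,0.003],[0,0,0]],[[0,-0.0112,0.0039],[0,0,0]],[[0,-0.0108,0.0048],[0,0,0]],[[0,-0.0104,0.0056],[0,0,0]],[[0,-0.01,0.0064],[0,0,0]]]'

```text
t: 44.38
ee_pos: [0.6035, -0.0501, 0.2263]
tool_rot: [[-0.045, 0.999, 0.008], [0.999, 0.045, -0.001], [-0.001, 0.007, -1.0]]
force: [7.3, -1.5, 4.5]
width: 0.0125
finger_force: 41.8
```

servo_tool --deltas '[[[0,0,0],[0,0,0]]]'

```text
t: 44.47
ee_pos: [0.6014, -0.0502, 0.225]
tool_rot: [[-0.045, 0.999, 0.003], [0.999, 0.045, -0.001], [-0.001, 0.003, -1.0]]
force: [-1.6, -0.7, 2.6]
width: 0.0121
finger_force: 41.3
```

Run:
```python
from h import *
st()
```

```text
t 44.4667 p [ 0.6014 -0.0502  0.225 ] yaw 92.55547422158651 z [ 0.0029 -0.0013 -1.    ] F [-1.6445 -0.7477  2.6436] M [-0.3276  0.1004  0.0578] w 0.012124355835325683 ff 41.2873238325119 j [ 27.929   23.1423 -35.7338  81.5538  13.5909  79.448   -5.5009]
```

servo_tool --deltas '[[[0,-0.0094,0.0072],[0,0,0]],[[0,-0.0088,0.0079],[0,0,0]],[[0,-0.0082,0.0086],[0,0,0]],[[0,-0.0075,0.0092],[0,0,0]],[[0,-0.0067,0.0098],[0,0,0]]]'

```text
t: 44.88
ee_pos: [0.5632, -0.052, 0.1829]
tool_rot: [[-0.045, 0.999, 0.007], [0.999, 0.045, -0.001], [-0.001, 0.006, -1.0]]
force: [7.7, -2.0, 3.7]
width: 0.0123
finger_force: 43.8
```

servo_tool --deltas '[[[0,-0.0059,0.0103],[0,0,0]],[[0,-0.0051,0.0107],[0,0,0]],[[0,-0.0042,0.0111],[0,0,0]],[[0,-0.0033,0.0114],[0,0,0]],[[0,0,0],[0,0,0]]]'

```text
t: 45.3
ee_pos: [0.5435, -0.053, 0.137]
tool_rot: [[-0.045, 0.999, 0.003], [0.999, 0.045, -0.0], [-0.001, 0.003, -1.0]]
force: [9.3, -1.7, -8.1]
width: 0.0122
finger_force: 45.2
```

Run:
```python
from h import *
st()
```

```text
t 45.3 p [ 0.5435 -0.053   0.137 ] yaw 92.56451024711632 z [ 0.0027 -0.0004 -1.    ] F [ 9.2857 -1.6769 -8.1208] M [-0.3532 -1.8752  0.0241] w 0.01222287203016058 ff 45.15226721763611 j [ 31.6086  19.7398 -35.963   97.486   12.5106  66.6683  -5.1482]
```

servo_tool --deltas '[[[0,-0.0012,0.005],[0,0,0]],[[0,-0.0012,0.004],[0,0,0]],[[0,0,0],[0,0,0]],[[0,0,0],[0,0,0]]]'

```text
t: 45.63
ee_pos: [0.5418, -0.0531, 0.1293]
tool_rot: [[-0.045, 0.999, 0.004], [0.999, 0.045, -0.001], [-0.001, 0.004, -1.0]]
force: [5.3, -2.5, -0.3]
width: 0.0122
finger_force: 45.8
```

servo_tool --deltas '[[[0,0,0.002],[0,0,0]],[[0,0,0],[0,0,0]],[[0,0,0],[0,0,0]]]'

```text
t: 45.88
ee_pos: [0.5414, -0.0531, 0.1273]
tool_rot: [[-0.045, 0.999, 0.003], [0.999, 0.045, -0.001], [-0.001, 0.003, -1.0]]
force: [5.1, -3.1, 2.8]
width: 0.0123
finger_force: 46.8
```

servo_tool --deltas '[[[0,0,0.002],[0,0,0]],[[0,0,0],[0,0,0]],[[0,0,0],[0,0,0]]]'

```text
t: 46.13
ee_pos: [0.541, -0.0531, 0.125]
tool_rot: [[-0.045, 0.999, 0.002], [0.999, 0.045, -0.001], [-0.001, 0.002, -1.0]]
force: [4.0, -3.2, 2.0]
width: 0.0124
finger_force: 46.8
```

servo_tool --deltas '[[[0,0,0.002],[0,0,0]],[[0,0,0],[0,0,0]],[[0,0,0],[0,0,0]]]'

```text
t: 46.38
ee_pos: [0.5406, -0.0531, 0.1229]
tool_rot: [[-0.045, 0.999, 0.001], [0.999, 0.045, -0.001], [-0.001, 0.001, -1.0]]
force: [1.8, -5.2, 5.0]
width: 0.0125
finger_force: 46.9
```

servo_tool --deltas '[[[0,0,0.0015],[0,0,0]],[[0,0,0],[0,0,0]],[[0,0,0],[0,0,0]]]'

```text
t: 46.63
ee_pos: [0.5405, -0.0531, 0.122]
tool_rot: [[-0.045, 0.999, 0.001], [0.999, 0.045, -0.001], [-0.001, 0.001, -1.0]]
force: [1.1, -5.4, 9.7]
width: 0.0128
finger_force: 48.1
```

servo_tool --deltas '[[[0,0,0.0015],[0,0,0]],[[0,0,0],[0,0,0]],[[0,0,0],[0,0,0]]]'

```text
t: 46.88
ee_pos: [0.5405, -0.0531, 0.1218]
tool_rot: [[-0.044, 0.999, 0.001], [0.999, 0.044, -0.002], [-0.002, 0.001, -1.0]]
force: [-5.1, -4.2, 22.6]
width: 0.0124
finger_force: 49.1
```

The handle is back at its starting height (0.1218 m, x 0.5405 m) and firm against the stop. I'll release it and back off.

servo_tool --deltas '[[[0,0,-0.001],[0,0,0]],[[0,0,0],[0,0,0]]]'

```text
t: 47.05
ee_pos: [0.5405, -0.0531, 0.122]
tool_rot: [[-0.045, 0.999, 0.001], [0.999, 0.045, -0.001], [-0.001, 0.001, -1.0]]
force: [-1.8, -3.9, 15.0]
width: 0.0126
finger_force: 48.3
```

servo_tool --deltas '[[[0,0,0],[0,0,0]],[[0,0,0],[0,0,0]],[[0,0,0],[0,0,0]],[[0,0,-0.01],[0,0,0]],[[0,0,-0.02],[0,0,0]]]' --claw 0.4

```text
t: 47.47
ee_pos: [0.538, -0.0521, 0.1485]
tool_rot: [[-0.046, 0.999, -0.006], [0.999, 0.046, 0.001], [0.002, -0.006, -1.0]]
force: [0.5, 0.5, -0.3]
width: 0.0336
finger_force: 0.0
```

servo_tool --deltas '[[[0,0,-0.03],[0,0,0]],[[0,0,-0.03],[0,0,0]],[[0,0,-0.03],[0,0,0]],[[0,-0.02,-0.03],[0,0,0]],[[0,-0.02,-0.02],[0,0,0]]]'

```text
t: 47.88
ee_pos: [0.5004, -0.0533, 0.2934]
tool_rot: [[-0.047, 0.999, 0.002], [0.999, 0.047, 0.001], [0.001, 0.002, -1.0]]
force: [0.9, -0.9, -0.0]
width: 0.0341
finger_force: 0.0
```

servo_tool --deltas '[[[-0.03,-0.01,0],[0,0,0]],[[-0.03,-0.01,0],[0,0,0]],[[-0.03,0,0],[0,0,0]],[[0,0,0],[0,0,0]],[[0,0,0],[0,0,0]]]'

```text
t: 48.3
ee_pos: [0.4836, -0.1468, 0.2905]
tool_rot: [[-0.041, 0.999, -0.001], [0.999, 0.041, 0.001], [0.001, -0.001, -1.0]]
force: [0.6, 0.9, -0.3]
width: 0.0342
finger_force: 0.0
```

Run:
```python
from h import *
st()
sc=grab_frame('scene');save('s8',sc[100:290,150:380],3.4)
```

```text
t 48.3 p [ 0.4836 -0.1468  0.2905] yaw 92.36599819274069 z [-0.0008  0.0006 -1.    ] F [ 0.6417  0.8947 -0.3135] M [0.0467 0.0111 0.0034] w 0.03422502031397697 ff 0.0 j [ 42.8399   8.0409 -32.9432  89.7377   4.3662  83.5712  12.0268]
```

View pics/s8.png

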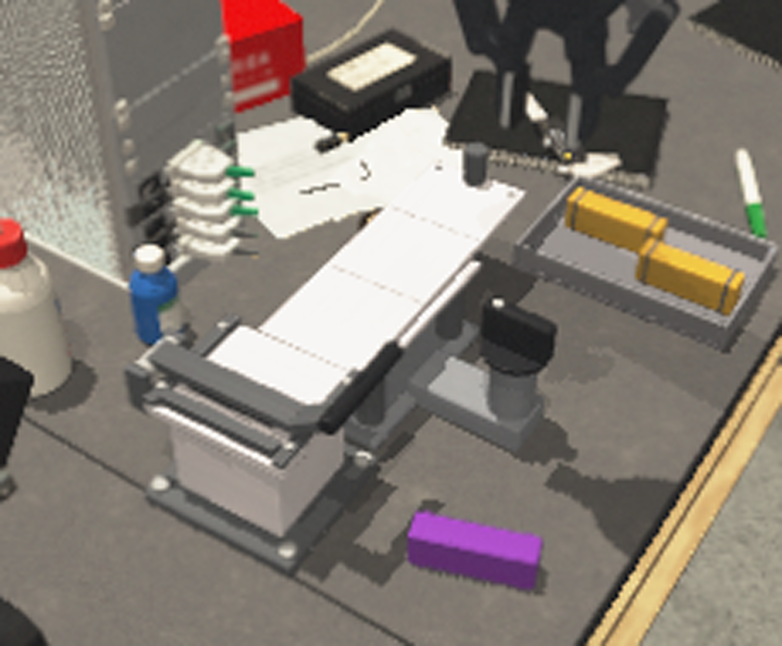

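The hold-down bar is folded flat with its handle at (360,390). The plate lies on the lowered platform and both bars are in the tray. Handing in.

```bash
python3 -c "
from station import *
print(job_done())"
```

```text
the job is handed in; nothing more can be done
None
```

I handed the job in at about 48 s with every step done in the order asked; no verdict came back. At the end the jack was at its bottom stop with the plate lying on it clear of the stand, both load bars were in the tray, and the hold-down bar was folded flat.

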